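# Clamp the steriliser lid evenly, then shut its vent

### The arm

A 6-joint arm with a two-finger parallel gripper is mounted at the origin on the work surface. World frame = base frame: x ahead of the robot, y to its left, z up, the work surface at z = 0. Lengths are in m, angles in rad, forces in N, time in s.
With the tool pointing down it reaches from about 0.275 to 0.75 m from the base axis. Payload 10.2 kg.
Tool frame: the origin (TCP) lies midway between the tips of the shut fingers; the grasp point (between the pads) lies 19 mm behind it; z points along the fingers, y is the direction in which the jaws open and shut (so a half turn about z gives the same grasp; the last joint's range is limited). The gripper opens to 88 mm and grips with 3 to 60 N. Pads are 18 mm wide; open, the fingers measure 123 mm over their backs; the gripper's body (75 mm by 187 mm) begins 45 mm behind the grasp point.
Start: joints at [-1.34, 0.313, 1.498, -0, 1.331, -0.223], TCP at [0.23, -0.472, 0.239] pointing down, gripper open.
Joint ranges: [-2.94, 2.94], [-0.97, 2.17], [0.19, 2.56], [-1.23, 4.37], [0.02, 3.11], [-2.88, 2.88]. Speed limits (rad/s): [2.39, 2.39, 3.01, 3.14, 3.14, 3.14].

### API

Orientations are given as a unit quaternion [x, y, z, w].
In Python, from bench import env, imaging, job, spotter gives the robot as it stands.
- The arm moves only by the shell command python3 -m crank 'ROWS' [FORCE]. ROWS is a JSON object of lists of equal length, an entry for each row: "twist": the turn, a rotation vector about the world's x, y, z in rad, a list of three; "offset": the shift along the world's x, y, z in mm, a list of three; "hand": the opening, from -1 (shut) to 1 (fully open). A call has 1 to 10 rows; each row is the pose to reach, as a shift and turn from the pose commanded when the call began; what a row does not reach only later rows make up. A row lasts 1/12 s, in which the tool goes at most 41.7 mm and 7.16 degrees, less where a joint would pass 70% of its speed; a pose out of reach is approached as far as the arm can. A call with a gripper value outside its range is refused whole. The fingers move at their own pace and stop on an object; FORCE is the grip in N (left out, the last holds). Time passes only in rows, so rows that repeat a pose let the fingers close. It gives the time, the measured TCP pose, the force and the opening at its end, in the units of the state.
- env.read_state(): the state, without advancing time (a new reading comes with each control period).
- imaging.grab_frame(name): name is "side" or "top" or "wrist"; returns a dict with "frame" (400x640x3 uint8, red, green, blue), "fx", "fy", "cx", "cy" (pixels), "world_from_camera" (4x4, takes a point from camera to world coordinates). Camera axes: x right, y down, z forward; pixel columns grow to the right and rows downward; lengths in m; the calibration is good to about 2 mm. A picture is of the moment at which its call begins. There is no depth.
- job.close_job(): hands the job in, once; it reports no verdict.
Trained networks look in the newest picture that a camera, given by its name, has taken for a name from the list of things; names that differ only in an ending like _2 or _b are one class to them, and where a whole thing is asked for, a point or a joint stands for the part that bears it (a point fixed in the world has none). Each returns a list of dicts, best first, with "p" (0 to 1); they miss things now and then, are a little off and sometimes report something else, mostly with a low value. They report only what shows in the picture. A call takes as long as a camera call.
- spotter.cut_out(camera, thing): "pixels" (400x640 bool, what is visible of it) and "uv" ([column, row] in pixels, amid what is visible of it).
The state is a dict: "t": time; "joint_pos": joint angles; "joint_velocities": joint speeds; "joint_efforts": joint torques, N m; "tool_pos": TCP position; "eef_rot": TCP orientation; "contact_force": force on the tool from outside, world axes, zero at the start; "ft_torque": the same for the moment, N m; "width": finger opening in m.
Only numpy, scipy, OpenCV 4.12 (cv2) and the standard library are available. Lean on these libraries where they do the work, as an engineer would, in place of code of your own. Each camera call takes 0.05 s, during which the arm holds its last target.

### The job

Clamp down the steriliser's slack lid evenly by pushing its four clamp levers clockwise in two crisscross passes: first bring one lever and the one opposite it to about their half-way ribs, then the other opposite pair to theirs; next push one opposite pair fully to its stops, then the other. Do not take any lever well past its rib before all four have reached theirs, and do not touch the second pair of a pass before the first pair is done. Only when all four are tight, tip the vent lever in the middle of the lid right over to its shut end; leave the jars and the bowl where they stand.

Things in the scene. Friction and masses are not known exactly. Their poses are not given: they have to be found in the camera images.
- vessel: The steriliser let into the bench top, does not move. A round steel lid 284 mm in diameter, its top face 70 mm above the bench, on a neck and a 310 mm collar. Origin: centre, at bench height. Four clamp levers a, b, c, d pivot on vertical axes 95 mm from the centre, in the directions +x, +y, -x, -y of this frame, so a is opposite c and b opposite d. May be turned to any yaw.
- clamp_a (a joint): Clamp lever a (faces c across the lid), angle in rad, grows as it is turned clockwise seen from above (tightening). 0 slackest, starts at 0 to 0.2; half-way rib at 0.6; tight against its stop at 1.2 (end of travel). It stays where it is left; turning it takes about 4 N at 55 mm from the pivot. At 0 the lever points 50 degrees clockwise of the outward radial direction. Levers do not strike one another.
- clamp_a_pivot (a point): On the pivot axis of clamp lever a, at the mid-height of its bar (101 mm above the bench). The hub is 28 mm in diameter, its top 114 mm above the bench (a thin stud end rises to 122 mm). A thin upright pin on the lid, 36 mm from the pivot, its top 106 mm above the bench, marks the stop on the clockwise side.
- clamp_a_end (a point): Outer end of clamp lever a: a dark steel bar 80 mm long from the pivot, 16 mm wide (22 mm at the black end cap), its underside 92 mm and its top 110 mm above the bench. A low dark rib on the lid, 4 mm high, 28 to 92 mm from the pivot, marks half-way: there the bar lies over its rib, whose outer end just shows beyond the cap.
- clamp_b (a joint): Clamp lever b (faces d across the lid), angle in rad, grows as it is turned clockwise seen from above (tightening). 0 slackest, starts at 0 to 0.2; half-way rib at 0.6; tight against its stop at 1.2 (end of travel). It stays where it is left; turning it takes about 4 N at 55 mm from the pivot. At 0 the lever points 50 degrees clockwise of the outward radial direction. Levers do not strike one another.
- clamp_b_pivot (a point): On the pivot axis of clamp lever b, at the mid-height of its bar (101 mm above the bench). The hub is 28 mm in diameter, its top 114 mm above the bench (a thin stud end rises to 122 mm). A thin upright pin on the lid, 36 mm from the pivot, its top 106 mm above the bench, marks the stop on the clockwise side.
- clamp_b_end (a point): Outer end of clamp lever b: a dark steel bar 80 mm long from the pivot, 16 mm wide (22 mm at the black end cap), its underside 92 mm and its top 110 mm above the bench. A low dark rib on the lid, 4 mm high, 28 to 92 mm from the pivot, marks half-way: there the bar lies over its rib, whose outer end just shows beyond the cap.
- clamp_c (a joint): Clamp lever c (faces a across the lid), angle in rad, grows as it is turned clockwise seen from above (tightening). 0 slackest, starts at 0 to 0.2; half-way rib at 0.6; tight against its stop at 1.2 (end of travel). It stays where it is left; turning it takes about 4 N at 55 mm from the pivot. At 0 the lever points 50 degrees clockwise of the outward radial direction. Levers do not strike one another.
- clamp_c_pivot (a point): On the pivot axis of clamp lever c, at the mid-height of its bar (101 mm above the bench). The hub is 28 mm in diameter, its top 114 mm above the bench (a thin stud end rises to 122 mm). A thin upright pin on the lid, 36 mm from the pivot, its top 106 mm above the bench, marks the stop on the clockwise side.
- clamp_c_end (a point): Outer end of clamp lever c: a dark steel bar 80 mm long from the pivot, 16 mm wide (22 mm at the black end cap), its underside 92 mm and its top 110 mm above the bench. A low dark rib on the lid, 4 mm high, 28 to 92 mm from the pivot, marks half-way: there the bar lies over its rib, whose outer end just shows beyond the cap.
- clamp_d (a joint): Clamp lever d (faces b across the lid), angle in rad, grows as it is turned clockwise seen from above (tightening). 0 slackest, starts at 0 to 0.2; half-way rib at 0.6; tight against its stop at 1.2 (end of travel). It stays where it is left; turning it takes about 4 N at 55 mm from the pivot. At 0 the lever points 50 degrees clockwise of the outward radial direction. Levers do not strike one another.
- clamp_d_pivot (a point): On the pivot axis of clamp lever d, at the mid-height of its bar (101 mm above the bench). The hub is 28 mm in diameter, its top 114 mm above the bench (a thin stud end rises to 122 mm). A thin upright pin on the lid, 36 mm from the pivot, its top 106 mm above the bench, marks the stop on the clockwise side.
- clamp_d_end (a point): Outer end of clamp lever d: a dark steel bar 80 mm long from the pivot, 16 mm wide (22 mm at the black end cap), its underside 92 mm and its top 110 mm above the bench. A low dark rib on the lid, 4 mm high, 28 to 92 mm from the pivot, marks half-way: there the bar lies over its rib, whose outer end just shows beyond the cap.
- vent (a joint): Vent lever at the lid's centre, angle in rad. 0: leaning 14 degrees from upright towards the vessel's -x (open; starts at 0 to 0.25). It tips over towards the vessel's +x; 1.55 is the end of its travel (shut, 75 degrees from upright on the +x side). Stays where it is left; about 1 N at the ball moves it.
- vent_pivot (a point): Horizontal pivot of the vent lever, over the lid's centre, 105 mm above the bench, on a post 22 mm square.
- vent_ball (a point): Centre of the black ball, 18 mm in diameter, at the end of the vent lever, 55 mm from the pivot; the lever is a 10 mm round rod. At most 170 mm above the bench when upright; its centre is about 119 mm above the bench when shut.
- jar_tall: Full green jar, 78 mm in diameter, 150 mm tall, standing on the bench; origin at the centre of its underside. Leave alone.
- jar_squat: Full amber jar, 86 mm in diameter, 95 mm tall, standing on the bench; origin at the centre of its underside. Leave alone.
- lid_bowl: Steel bowl, 120 mm in diameter, 50 mm tall, on the bench; origin at the centre of its underside. Leave alone.

How it is judged:
By the outcome, as a careful person would: the job done as asked, in the order asked, and still so for the second after the job is handed in, with the robot touching nothing.
It also fails if it takes over 72 s, if anything falls off the work surface, if the arm or the gripper's body presses on something with over 40 N, if the wrist force passes 120 N, or if a joint passes its speed limit or range.

## Working session

There is one attempt and no reset: what is moved stays moved. The work goes in short steps, Python scripts to look and compute and a shell command to move; the robot and the scene stay as the last step left them, time stands still between calls to the robot, and variables do not carry over. Pictures are saved under pics/ and viewed, and the job is handed in when it is done.

```bash
ls; mkdir -p pics
python3 - <<'E'
from bench import env, imaging, job, spotter
import cv2
s=env.read_state(); print({k:(s[k]) for k in s})
for n in ["top","side","wrist"]:
    f=imaging.grab_frame(n); cv2.imwrite(f"pics/{n}0.png",f["frame"][:,:,::-1]); print(n,f["fx"],f["cx"],f["cy"],f["world_from_camera"])
E
```

```text
pics
{'t': 0.0, 'joint_pos': array([-1.34042058e+00,  3.13458904e-01,  1.49844365e+00,  1.27514208e-05,
        1.33097211e+00, -2.23404038e-01]), 'joint_velocities': array([-2.73065407e-04, -3.00690602e-04,  2.17693613e-03, -4.16078201e-05,
       -2.95340598e-04,  6.08406719e-04]), 'joint_efforts': array([ 3.22521555e-04, -4.02213013e+01, -2.52267623e+01,  6.95018680e-02,
        3.53942730e-02, -7.67181723e-05]), 'tool_pos': array([ 0.23007536, -0.47163119,  0.23815403]), 'eef_rot': array([ 9.74370861e-01,  2.24946693e-01,  3.95777454e-06, -6.41024322e-04]), 'contact_force': array([-0.65809413,  0.22021043,  1.02666755]), 'ft_torque': array([-0.02402188, -0.00994307, -0.02013243]), 'width': 0.08875433309684673}
top 519.2026945244498 315.4171191454617 203.3391475490017 [[ 1.53983488e-02 -9.76499917e-01  2.14966979e-01  2.85593610e-01]
 [-9.99878378e-01 -1.55701422e-02  8.94246538e-04 -2.56246573e-03]
 [ 2.47383477e-03 -2.14954604e-01 -9.76620908e-01  1.39156777e+00]
 [ 0.00000000e+00  0.00000000e+00  0.00000000e+00  1.00000000e+00]]
side 368.16093406129227 326.20718719923525 200.10981794741753 [[-0.81476971 -0.36354053  0.45165098  0.03535582]
 [-0.579318    0.54172182 -0.60903869  0.68521349]
 [-0.02325894 -0.75787582 -0.6519841   0.87941686]
 [ 0.          0.          0.          1.        ]]
wrist 292.77906212726293 317.8216679103797 202.20891487364258 [[ 0.43916742 -0.85660832 -0.27083975  0.30152627]
 [-0.89840449 -0.41912439 -0.13116445 -0.43829301]
 [-0.00115899  0.3009268  -0.95364654  0.38341415]
 [ 0.          0.          0.          1.        ]]
```

View pics/top0.png

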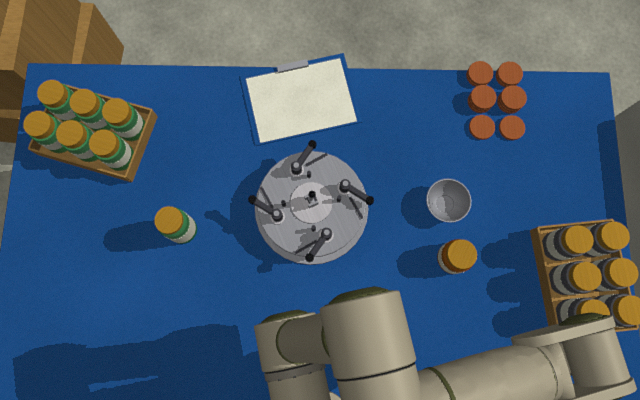

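View pics/side0.png

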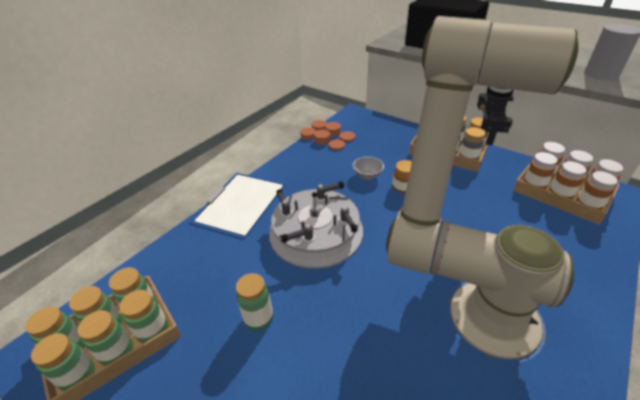

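```bash
cat > h.py <<'E'
import numpy as np, cv2
from bench import env, imaging, job, spotter
def ray(f,uv,z):
    T=f["world_from_camera"]; d=T[:3,:3]@np.array([(uv[0]-f["cx"])/f["fx"],(uv[1]-f["cy"])/f["fy"],1]); o=T[:3,3]
    return o+d*(z-o[2])/d[2]
def proj(f,p):
    T=f["world_from_camera"]; q=T[:3,:3].T@(np.asarray(p,float)-T[:3,3]); return np.array([f["cx"]+f["fx"]*q[0]/q[2],f["cy"]+f["fy"]*q[1]/q[2]])
def zoom(f,box,k,name):
    u0,v0,u1,v1=box; im=f["frame"][v0:v1,u0:u1,::-1]; cv2.imwrite(name,cv2.resize(im,None,fx=k,fy=k,interpolation=cv2.INTER_CUBIC))
E
python3 - <<'E'
from h import *
f=imaging.grab_frame("top"); zoom(f,(240,130,385,275),4,"pics/topz0.png")
for n,z in [("vessel",.07),("clamp_a_pivot",.114),("clamp_a_end",.11),("clamp_a",.105),("vent_ball",.15),("vent_pivot",.105),("jar_tall",.15),("jar_squat",.095),("lid_bowl",.05)]:
    for r in spotter.cut_out("top",n):
        print(n,round(r["p"],2),np.round(r["uv"],1),np.round(ray(f,r["uv"],z),3), r["pixels"].sum())
E
```

```text
vessel 0.85 [309.9 205.1] [0.572 0.013 0.07 ] 10055
vessel 0.19 [351.1 192.1] [ 0.608 -0.094  0.07 ] 371
clamp_a_pivot 0.85 [265.8 206.8] [0.556 0.123 0.114] 338
clamp_a_pivot 0.38 [176.5 225.6] [0.504 0.344 0.114] 1203
clamp_a_end 0.9 [264.  207.1] [0.556 0.128 0.11 ] 318
clamp_a 0.86 [269.5 208. ] [0.555 0.115 0.105] 305
clamp_a 0.83 [319.5 241. ] [ 0.473 -0.013  0.105] 297
clamp_a 0.82 [302.2 158. ] [0.688 0.035 0.105] 300
clamp_a 0.76 [351.2 192.1] [ 0.6   -0.092  0.105] 298
vent_ball 0.48 [309.  193.8] [0.583 0.015 0.15 ] 75
vent_pivot 0.54 [307.4 198.5] [0.581 0.019 0.105] 72
jar_tall 0.8 [174.8 223.8] [0.503 0.339 0.15 ] 1134
jar_squat 0.66 [454.4 255.4] [ 0.443 -0.351  0.095] 1069
lid_bowl 0.86 [446.8 195.8] [ 0.607 -0.35   0.05 ] 1524
```

View pics/topz0.png

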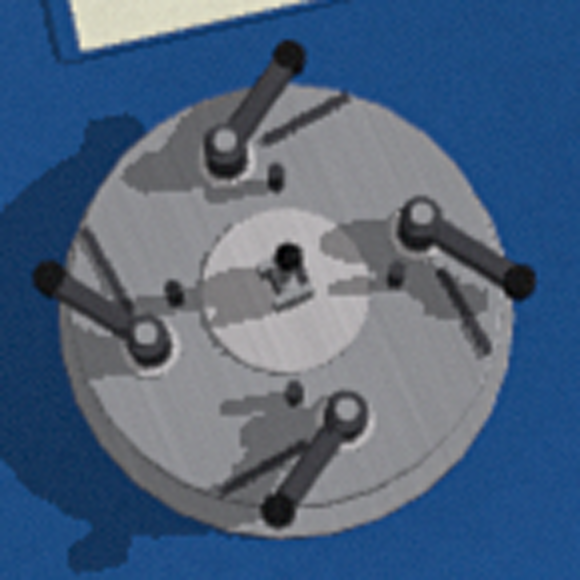

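View pics/wrist0.png

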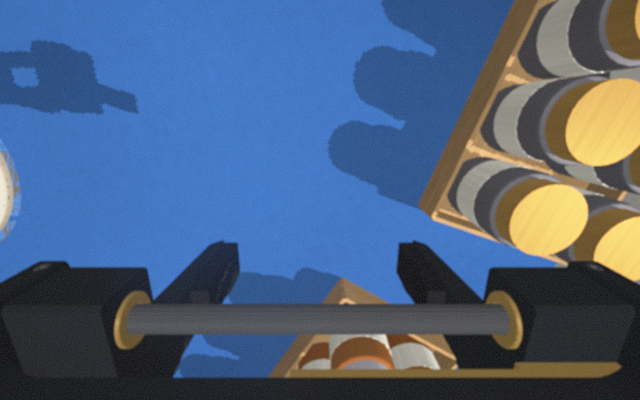

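Run:
```python
from h import *
f=imaging.grab_frame("top")
g=lambda x,y,z: ray(f,(240+x/4-.4,130+y/4-.4),z)
P=np.array([g(*q,.114) for q in [(225,140),(421,215),(348,410),(150,333)]])
E=np.array([g(*q,.110) for q in [(290,55),(520,282),(279,511),(48,277)]])
c=P.mean(0); print("c",c)
for p,e in zip(P,E):
    r=p-c; d=e-p; a=np.degrees(np.arctan2(r[1],r[0])); b=np.degrees(np.arctan2(d[1],d[0]))
    cw=(a-b)%360
    print(np.round(p,3),np.round(np.hypot(*r[:2]),4),"dir",round(a,1),"len",round(np.hypot(*d[:2]),3),"cw",round(cw,1),"ang",round(np.radians(cw-50),3))
for z in(.15,.155,.16): print("ball",z,g(289,255,z)-c)
print(ray(f,(174.8,223.8),.15))
```

```text
c [0.58059611 0.00972473 0.114     ]
[0.668 0.05  0.114] 0.096 dir 25.0 len 0.072 cw 59.4 ang 0.165
[ 0.62  -0.075  0.114] 0.0938 dir -65.2 len 0.076 cw 58.4 ang 0.146
[ 0.494 -0.03   0.114] 0.0955 dir -155.2 len 0.076 cw 58.4 ang 0.146
[0.541 0.094 0.114] 0.0935 dir 115.2 len 0.075 cw 53.7 ang 0.065
ball 0.15 [ 0.00329025 -0.00199294  0.036     ]
ball 0.155 [ 0.00208898 -0.00203439  0.041     ]
ball 0.16 [ 0.0008877  -0.00207585  0.046     ]
[0.50262382 0.33886363 0.15      ]
```

```bash
cat >> h.py <<'E'
from scipy.spatial.transform import Rotation as R
C=np.array([.5806,.0097]); 
PH={"L1":25,"L2":-65,"L3":-155,"L4":115}; SG={"L1":90,"L4":90,"L2":-90,"L3":-90}
def tgt(L,th,gap=0,r=68,off=20):
    ph=np.radians(PH[L]); P=C+.095*np.array([np.cos(ph),np.sin(ph)])
    ps=ph-np.radians(50)-th; u=np.array([np.cos(ps),np.sin(ps)]); n=np.array([-u[1],u[0]])
    return P+u*r/1000+n*(off+gap)/1000, np.degrees(ps)+SG[L]
def cur():
    s=env.read_state(); X=R.from_quat(s["eef_rot"]).as_matrix(); return s,np.degrees(np.arctan2(X[1,0],X[0,0]))
def show(L,ths,**k):
    s,y=cur(); print("t",round(s["t"],2),"tcp",np.round(s["tool_pos"]*1000,1),"yaw",round(y,1),"j6",round(s["joint_pos"][5],2),"F",np.round(s["contact_force"],1),"w",round(s["width"],4))
    for th in ths:
        p,yw=tgt(L,th,**k); dy=(yw-y+180)%360-180
        print(L,th,"abs",np.round(p*1000,1),"off",np.round((p-s["tool_pos"][:2])*1000,1),"yaw",round(yw,1),"twz %.3f"%np.radians(dy))
E
python3 -c "
from h import *
show('L3',[.146],gap=15)"
```

```text
t 0.7 tcp [ 230.1 -471.9  238.7] yaw 26.0 j6 -0.22 F [0.2 0.2 0.5] w 0.0881
L3 0.146 abs [418.5 -22.3] off [188.3 449.6] yaw -303.4 twz 0.535
```

```bash
python3 -m crank '{"twist":[[0,0,0.53],[0,0,0.53],[0,0,0.53],[0,0,0.53],[0,0,0.53],[0,0,0.53],[0,0,0.53],[0,0,0.53],[0,0,0.53],[0,0,0.53]],"offset":[[188,450,-40],[188,450,-40],[188,450,-40],[188,450,-40],[188,450,-40],[188,450,-40],[188,450,-40],[188,450,-40],[188,450,-40],[188,450,-40]],"hand":[-1,-1,-1,-1,-1,-1,-1,-1,-1,-1]}' 20
python3 -c "
from h import *
show('L3',[.146],gap=15)"
```

```text
t: 1.53
tool_pos: [0.3906, -0.0867, 0.2048]
eef_rot: [0.882, 0.472, 0.0, 0.0]
contact_force: [1.4, -0.4, 0.3]
width: 0.0236
t 1.53 tcp [390.6 -86.7 204.8] yaw 56.4 j6 0.07 F [ 1.4 -0.4  0.3] w 0.0236
L3 0.146 abs [418.5 -22.3] off [27.9 64.5] yaw -303.4 twz 0.005
```

```bash
python3 -m crank '{"twist":[[0,0,0],[0,0,0],[0,0,0],[0,0,0]],"offset":[[28,64,0],[28,64,0],[28,64,0],[28,64,0]],"hand":[-1,-1,-1,-1]}'
python3 -c "
from h import *
show('L3',[.146],gap=15)
f=imaging.grab_frame('wrist');cv2.imwrite('pics/w1.png',f['frame'][:,:,::-1])
f=imaging.grab_frame('top');zoom(f,(240,130,385,275),4,'pics/t1.png')
show('L3',[.146],gap=15)"
```

```text
t: 1.87
tool_pos: [0.4184, -0.0238, 0.2046]
eef_rot: [0.881, 0.474, -0.0, 0.0]
contact_force: [-1.4, 0.0, 0.4]
width: 0.0005
t 1.87 tcp [418.4 -23.8 204.6] yaw 56.5 j6 0.25 F [-1.4  0.   0.4] w 0.0005
L3 0.146 abs [418.5 -22.3] off [0.1 1.5] yaw -303.4 twz 0.002
t 1.97 tcp [418.  -25.3 204.7] yaw 56.3 j6 0.25 F [-0.2  0.1  0.6] w 0.0002
L3 0.146 abs [418.5 -22.3] off [0.4 3. ] yaw -303.4 twz 0.005
```

View pics/w1.png

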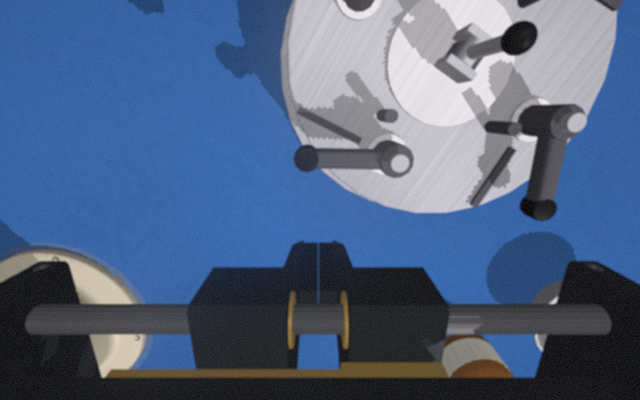

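View pics/t1.png

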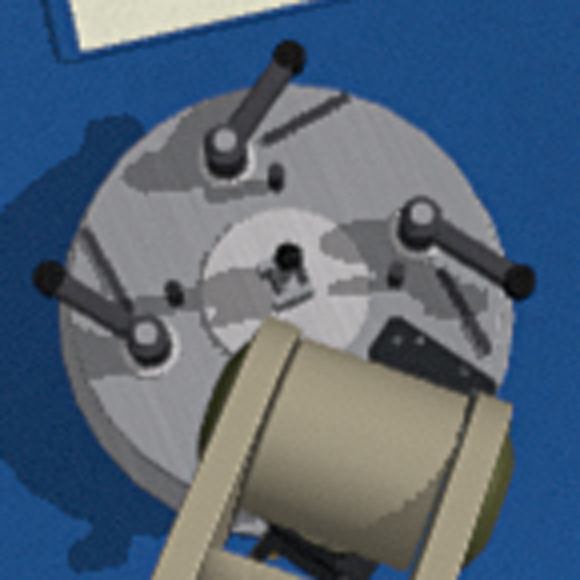

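Run:
```python
from h import *
f=imaging.grab_frame("wrist")
def an(h,e,L):
    p=ray(f,h,.114)[:2]; q=ray(f,e,.11)[:2]; d=q-p; ph=np.radians(PH[L]); m=C+.095*np.array([np.cos(ph),np.sin(ph)])
    print(L,"hub",np.round(p,4),"model",np.round(m,4),"len",np.round(np.hypot(*d),4),"th",round(((PH[L]-50-np.degrees(np.arctan2(d[1],d[0])))+180)%360-180,1))
an((399,162),(306,158),"L3"); an((571,122),(540,206),"L2")
print(proj(f,[*C,.105]), [proj(f,[*(C+.013*np.array([np.cos(np.radians(a)),np.sin(np.radians(a))])),.158]) for a in (25,-65,-155,115)], proj(f,[*C,.16]))
print([proj(f,[*(C+.011*np.array([np.cos(np.radians(a)),np.sin(np.radians(a))])),.105]) for a in (25,-65,-155,115)])
zoom(f,(420,0,560,110),5,"pics/w1z.png")
show('L3',[.146],gap=15)
show('L3',[.6],gap=0)
```

```text
L3 hub [ 0.4949 -0.031 ] model [ 0.4945 -0.0304] len 0.0755 th 10.6
L2 hub [ 0.6214 -0.0775] model [ 0.6207 -0.0764] len 0.0703 th 12.8
[469.54375975  52.8617821 ] [array([530.30531364,  14.18820111]), array([531.00897541,  48.95495134]), array([499.33335949,  57.04407789]), array([497.62256343,  22.80404115])] [516.7405119   35.20381535]
[array([479.19654989,  38.91676337]), array([480.70326894,  61.19885687]), array([460.13486726,  66.45445118]), array([458.20831226,  44.39326688])]
t 2.02 tcp [418.  -25.6 204.7] yaw 56.3 j6 0.25 F [-0.  -0.2 -0.1] w 0.0005
L3 0.146 abs [418.5 -22.3] off [0.5 3.3] yaw -303.4 twz 0.006
t 2.02 tcp [418.  -25.6 204.7] yaw 56.3 j6 0.25 F [-0.  -0.2 -0.1] w 0.0005
L3 0.6 abs [442.7  17.9] off [24.6 43.5] yaw -329.4 twz -0.448
```

View pics/w1z.png

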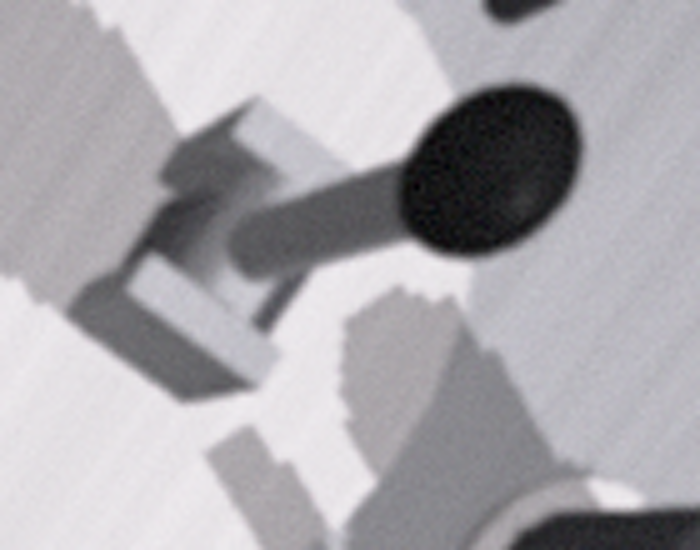

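```bash
python3 -m crank '{"twist":[[0,0,0],[0,0,0],[0,0,0],[0,0,0]],"offset":[[0,3,-40],[0,3,-80],[0,3,-109],[0,3,-109]],"hand":[-1,-1,-1,-1]}'
python3 -c "
from h import *
show('L3',[.2,.3,.4,.5,.6],gap=0)
f=imaging.grab_frame('wrist');cv2.imwrite('pics/w2.png',f['frame'][:,:,::-1])
show('L3',[.2,.6],gap=0)
"
```

```text
t: 2.35
tool_pos: [0.4153, -0.0219, 0.0917]
eef_rot: [0.882, 0.471, -0.003, -0.003]
contact_force: [-0.5, 0.8, -0.6]
width: 0.0007
t 2.35 tcp [415.3 -21.9  91.7] yaw 56.2 j6 0.25 F [-0.5  0.8 -0.6] w 0.0007
L3 0.2 abs [427.9  -6.1] off [12.6 15.8] yaw -306.5 twz -0.047
L3 0.3 abs [4.307e+02 4.000e-01] off [15.3 22.3] yaw -312.2 twz -0.147
L3 0.4 abs [434.1   6.6] off [18.7 28.6] yaw -317.9 twz -0.247
L3 0.5 abs [438.1  12.5] off [22.7 34.4] yaw -323.6 twz -0.347
L3 0.6 abs [442.7  17.9] off [27.3 39.8] yaw -329.4 twz -0.447
t 2.4 tcp [416.9 -22.3  94.5] yaw 56.3 j6 0.25 F [-0.5 -0.1  0.2] w 0.0005
L3 0.2 abs [427.9  -6.1] off [11.  16.2] yaw -306.5 twz -0.047
L3 0.6 abs [442.7  17.9] off [25.7 40.2] yaw -329.4 twz -0.447
```

View pics/w2.png

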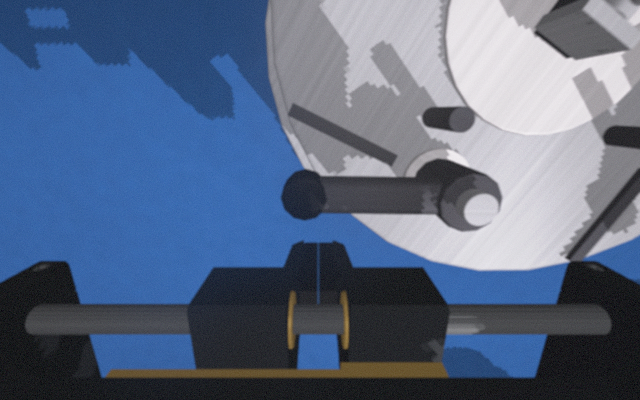

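```bash
python3 -m crank '{"twist":[[0,0,-0.02],[0,0,-0.05],[0,0,-0.1],[0,0,-0.15],[0,0,-0.2],[0,0,-0.25],[0,0,-0.25],[0,0,-0.25]],"offset":[[6,8,0],[11,16,0],[12.5,19.5,0],[14,22.5,0],[15.5,26,0],[17,29,0],[17,29,0],[17,29,0]],"hand":[-1,-1,-1,-1,-1,-1,-1,-1]}'
python3 -c "
from h import *
show('L3',[.4,.5,.6],gap=0)
f=imaging.grab_frame('wrist');cv2.imwrite('pics/w3.png',f['frame'][:,:,::-1])
show('L3',[.4],gap=0)
"
```

```text
t: 3.07
tool_pos: [0.4361, 0.0067, 0.0973]
eef_rot: [0.933, 0.359, 0.001, 0.001]
contact_force: [0.4, 0.3, 0.1]
width: 0.0005
t 3.07 tcp [436.1   6.7  97.3] yaw 42.1 j6 0.58 F [0.4 0.3 0.1] w 0.0005
L3 0.4 abs [434.1   6.6] off [-2. -0.] yaw -317.9 twz -0.000
L3 0.5 abs [438.1  12.5] off [2.  5.8] yaw -323.6 twz -0.100
L3 0.6 abs [442.7  17.9] off [ 6.6 11.2] yaw -329.4 twz -0.200
t 3.12 tcp [435.9   6.8  97. ] yaw 42.1 j6 0.58 F [-0.6 -0.3  0.1] w 0.0004
L3 0.4 abs [434.1   6.6] off [-1.8 -0.2] yaw -317.9 twz -0.000
```

View pics/w3.png

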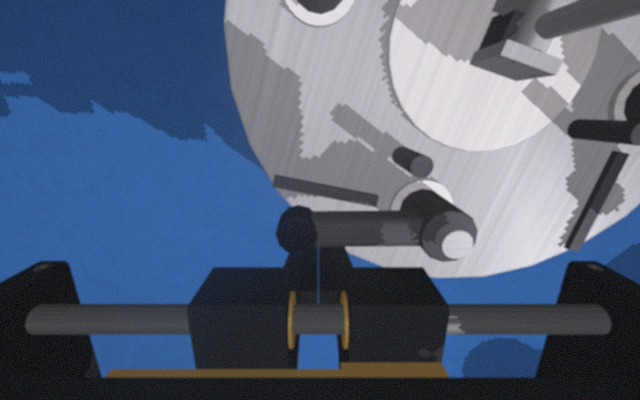

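```bash
cat >> h.py <<'E'
def ang(f,h,e,L,zh=.114,ze=.11):
    p=ray(f,h,zh)[:2]; q=ray(f,e,ze)[:2]; d=q-p; ph=np.radians(PH[L]); m=C+.095*np.array([np.cos(ph),np.sin(ph)])
    d2=q-m; g=lambda d: round(np.radians((PH[L]-50-np.degrees(np.arctan2(d[1],d[0]))+180)%360-180),3)
    print(L,"hub",np.round(p,4),"model",np.round(m,4),"len",np.round(np.hypot(*d),4),np.round(np.hypot(*d2),4),"th",g(d),"th(model hub)",g(d2))
E
python3 -c "
from h import *
f=imaging.grab_frame('wrist')
ang(f,(457,246),(297,229),'L3')
ang(f,(377,199),(275,182),'L3',.074,.074)
"
```

```text
L3 hub [ 0.4936 -0.0334] model [ 0.4945 -0.0304] len 0.0776 0.0759 th 0.492 th(model hub) 0.459
L3 hub [ 0.481  -0.0022] model [ 0.4945 -0.0304] len 0.0617 0.0928 th 0.57 th(model hub) 0.61
```

```bash
python3 -m crank '{"twist":[[0,0,-0.05],[0,0,-0.1],[0,0,-0.14],[0,0,-0.14]],"offset":[[1.5,3,-1],[3,6,-2],[4.5,8.5,-2],[4.5,8.5,-2]],"hand":[-1,-1,-1,-1]}'
python3 -c "
from h import *
show('L3',[.55],gap=0)
f=imaging.grab_frame('wrist');cv2.imwrite('pics/w4.png',f['frame'][:,:,::-1])
show('L3',[.55],gap=0)
"
```

```text
t: 3.5
tool_pos: [0.4399, 0.0157, 0.0941]
eef_rot: [0.956, 0.292, 0.0, 0.0]
contact_force: [-0.4, -0.1, 0.6]
width: 0.0002
t 3.5 tcp [439.9  15.7  94.1] yaw 34.0 j6 0.75 F [-0.4 -0.1  0.6] w 0.0002
L3 0.55 abs [440.3  15.2] off [ 0.4 -0.4] yaw -326.5 twz -0.009
t 3.55 tcp [439.9  15.7  94. ] yaw 34.1 j6 0.74 F [-0.1  0.1 -0.4] w 0.0003
L3 0.55 abs [440.3  15.2] off [ 0.4 -0.4] yaw -326.5 twz -0.011
```

View pics/w4.png

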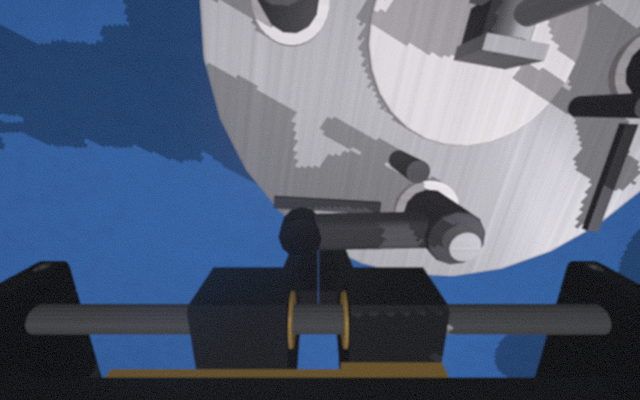

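```bash
python3 -c "
from h import *
f=imaging.grab_frame('wrist')
ang(f,(464,247),(299,230),'L3')
ang(f,(379,207),(275,202),'L3',.074,.074)
"
```

```text
L3 hub [ 0.4934 -0.0329] model [ 0.4945 -0.0304] len 0.0782 0.0766 th 0.628 th(model hub) 0.6
L3 hub [ 0.4805 -0.0023] model [ 0.4945 -0.0304] len 0.0618 0.0931 th 0.589 th(model hub) 0.618
```

```bash
python3 -m crank '{"twist":[[0,0,0],[0,0,0],[0,0,0.05],[0,0,0.1],[0,0,0.2]],"offset":[[-12,-8,0],[-12,-8,5],[-12,-8,45],[-12,-8,85],[-12,-8,108]],"hand":[-1,-1,-1,-1,-1]}'
python3 -c "
from h import *
show('L1',[.16],gap=12,r=66)
"
```

```text
t: 4.02
tool_pos: [0.4287, 0.0077, 0.2059]
eef_rot: [0.922, 0.388, 0.002, 0.001]
contact_force: [0.2, 0.7, 1.8]
width: 0.0007
t 4.02 tcp [428.7   7.7 205.9] yaw 45.7 j6 0.52 F [0.2 0.7 1.8] w 0.0007
L1 0.16 abs [739.3  39.3] off [310.6  31.5] yaw 55.8 twz 0.178
```

```bash
python3 -m crank '{"twist":[[0,0,0.17],[0,0,0.17],[0,0,0.17],[0,0,0.17],[0,0,0.17],[0,0,0.17],[0,0,0.17],[0,0,0.17],[0,0,0.17],[0,0,0.17]],"offset":[[310,31,0],[310,31,0],[310,31,0],[310,31,0],[310,31,0],[310,31,0],[310,31,0],[310,31,0],[310,31,0],[310,31,0]],"hand":[-1,-1,-1,-1,-1,-1,-1,-1,-1,-1]}'
python3 -c "
from h import *
show('L1',[.16],gap=12,r=66)
f=imaging.grab_frame('wrist');cv2.imwrite('pics/w5.png',f['frame'][:,:,::-1])
show('L1',[.16],gap=12,r=66)
"
```

```text
t: 4.85
tool_pos: [0.738, 0.0391, 0.2004]
eef_rot: [0.886, 0.464, -0.001, -0.0]
contact_force: [0.1, -0.4, 0.8]
width: 0.0004
t 4.85 tcp [738.   39.1 200.4] yaw 55.3 j6 0.5 F [ 0.1 -0.4  0.8] w 0.0004
L1 0.16 abs [739.3  39.3] off [1.2 0.2] yaw 55.8 twz 0.010
t 4.9 tcp [737.4  39.  201.4] yaw 55.3 j6 0.5 F [-0.1 -0.1  1.7] w 0.0005
L1 0.16 abs [739.3  39.3] off [1.9 0.3] yaw 55.8 twz 0.010
```

View pics/w5.png

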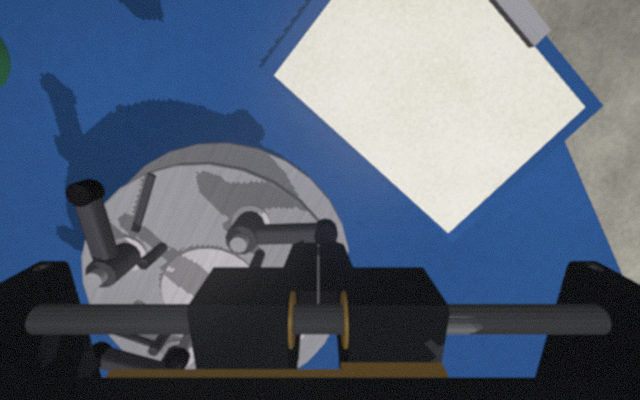

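```bash
python3 -c "
from h import *
f=imaging.grab_frame('wrist')
ang(f,(240,240),(326,230),'L1')
print(proj(f,[.7375,.039,.095]),proj(f,[.7393,.0393,.095]))
"
```

```text
L1 hub [0.666  0.0522] model [0.6667 0.0498] len 0.0751 0.0734 th 0.066 th(model hub) 0.042
[316.38030801 200.76809015] [317.83556935 199.41713749]
```

```bash
python3 -m crank '{"twist":[[0,0,0],[0,0,0],[0,0,0],[0,0,0]],"offset":[[4,4,-35],[4,4,-70],[4,4,-106],[4,4,-106]],"hand":[-1,-1,-1,-1]}'
python3 -c "
from h import *
f=imaging.grab_frame('wrist');cv2.imwrite('pics/w6.png',f['frame'][:,:,::-1])
show('L1',[.1,.2,.3,.4,.5,.55],r=66)
"
```

```text
t: 5.28
tool_pos: [0.7379, 0.0431, 0.089]
eef_rot: [0.886, 0.463, -0.005, -0.003]
contact_force: [-0.2, 0.5, -1.4]
width: 0.0003
t 5.33 tcp [739.5  42.9  93.6] yaw 55.2 j6 0.51 F [0.1 0.  0.9] w 0.0005
L1 0.1 abs [733.7  33.3] off [-5.9 -9.6] yaw 59.3 twz 0.071
L1 0.2 abs [731.7  26.7] off [ -7.9 -16.2] yaw 53.5 twz -0.029
L1 0.3 abs [729.   20.3] off [-10.5 -22.6] yaw 47.8 twz -0.129
L1 0.4 abs [725.8  14.3] off [-13.8 -28.6] yaw 42.1 twz -0.229
L1 0.5 abs [721.9   8.5] off [-17.6 -34.4] yaw 36.4 twz -0.329
L1 0.55 abs [719.8   5.8] off [-19.7 -37.1] yaw 33.5 twz -0.379
```

View pics/w6.png

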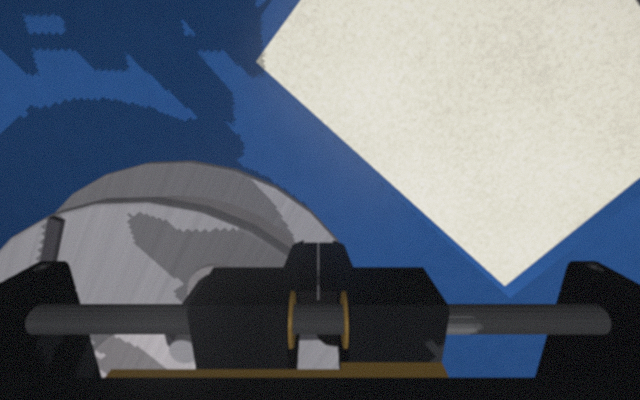

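```bash
python3 -m crank '{"twist":[[0,0,0],[0,0,-0.03],[0,0,-0.08],[0,0,-0.13],[0,0,-0.18],[0,0,-0.23],[0,0,-0.28],[0,0,-0.33],[0,0,-0.33]],"offset":[[-4,-8,0],[-8,-16,0],[-9,-19.5,0],[-10.5,-22.5,0],[-12,-25.5,0],[-14,-28.5,0],[-16,-31.5,0],[-18,-34.5,0],[-18,-34.5,0]],"hand":[-1,-1,-1,-1,-1,-1,-1,-1,-1]}'
python3 -c "
from h import *
f=imaging.grab_frame('top');cv2.imwrite('pics/t7.png',f['frame'][:,:,::-1])
show('L1',[.5,.55],r=66)
"
```

```text
t: 6.08
tool_pos: [0.7243, 0.0072, 0.0992]
eef_rot: [0.951, 0.31, 0.002, 0.001]
contact_force: [1.1, 1.4, 1.2]
width: 0.0009
t 6.13 tcp [724.3   7.3  98.7] yaw 36.3 j6 0.79 F [0.1 0.2 1.4] w 0.0005
L1 0.5 abs [721.9   8.5] off [-2.4  1.2] yaw 36.4 twz 0.002
L1 0.55 abs [719.8   5.8] off [-4.5 -1.5] yaw 33.5 twz -0.048
```

View pics/t7.png

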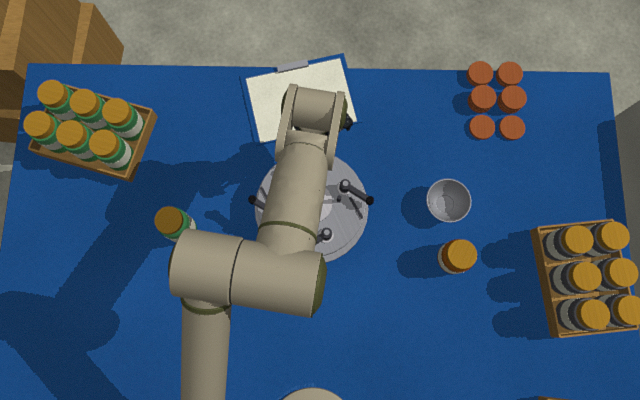

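```bash
python3 -m crank '{"twist":[[0,0,0],[0,0,0],[0,0,0],[0,0,0],[0,0,0]],"offset":[[9,7,0],[9,7,30],[9,7,65],[9,7,100],[9,7,100]],"hand":[-1,-1,-1,-1,-1]}'
python3 -c "
from h import *
show('L1',[.5,.55],r=66)
f=imaging.grab_frame('wrist');cv2.imwrite('pics/w8.png',f['frame'][:,:,::-1])
"
```

```text
t: 6.55
tool_pos: [0.7347, 0.0146, 0.2057]
eef_rot: [0.95, 0.312, 0.006, 0.003]
contact_force: [0.8, 0.6, 1.4]
width: 0.0002
t 6.55 tcp [734.7  14.6 205.7] yaw 36.4 j6 0.8 F [0.8 0.6 1.4] w 0.0002
L1 0.5 abs [721.9   8.5] off [-12.8  -6.1] yaw 36.4 twz -0.000
L1 0.55 abs [719.8   5.8] off [-14.9  -8.8] yaw 33.5 twz -0.050
```

View pics/w8.png

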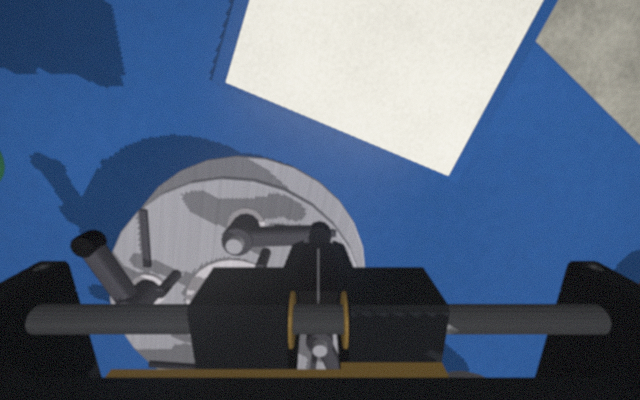

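```bash
python3 -c "
from h import *
f=imaging.grab_frame('wrist')
zoom(f,(190,180,380,290),4,'pics/w8z.png')
ang(f,(235,244),(319,232),'L1')
print(proj(f,[*tgt('L1',.6,r=92,off=0)[0],.074]))
for t in (.4,.5,.6): print(t,proj(f,[*tgt('L1',t,r=76,off=0)[0],.11]),proj(f,[*tgt('L1',t,r=0,off=0)[0],.114]))
"
```

```text
L1 hub [0.6664 0.052 ] model [0.6667 0.0498] len 0.0738 0.072 th 0.372 th(model hub) 0.354
[338.61699325 235.99850853]
0.4 [323.99748744 235.04325493] [237.33999155 245.09238584]
0.5 [324.36521675 242.93593554] [237.33999155 245.09238584]
0.6 [323.87773082 250.69565442] [237.33999155 245.09238584]
```

View pics/w8z.png

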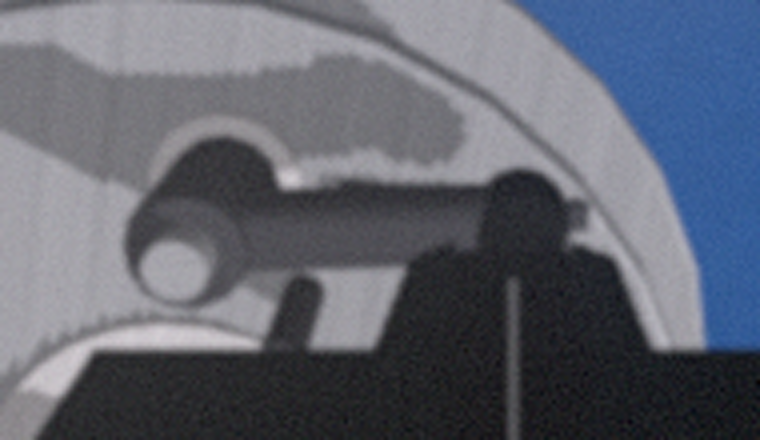

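```bash
python3 -c "
from h import *
f=imaging.grab_frame('wrist')
q=lambda p:np.round((p-[190,180])*4)
for r in (28,92): print('rib',q(proj(f,[*tgt('L1',.6,r=r,off=0)[0],.074])))
for t in (.3,.4,.5,.6): print(t,[q(proj(f,[*tgt('L1',t,r=r,off=o)[0],.11])) for r,o in ((30,8),(30,-8),(78,11))], q(proj(f,[*tgt('L1',t,r=80,off=0)[0],.101])))
print('pin',q(proj(f,[*tgt('L1',1.35,r=36,off=0)[0],.106])),'hub',q(proj(f,[*tgt('L1',0,r=0,off=0)[0],.114])),'stud',q(proj(f,[*tgt('L1',0,r=0,off=0)[0],.122])))
"
```

```text
rib [344. 202.]
rib [600. 225.]
0.3 [array([319., 196.]), array([337., 262.]), array([535., 141.])] [553. 171.]
0.4 [array([325., 208.]), array([336., 275.]), array([545., 174.])] [558. 204.]
0.5 [array([330., 221.]), array([334., 287.]), array([552., 208.])] [559. 237.]
0.6 [array([334., 234.]), array([330., 299.]), array([555., 241.])] [557. 269.]
pin [312. 355.] hub [190. 263.] stud [180. 279.]
```

```bash
python3 -c "
from h import *
f=imaging.grab_frame('wrist')
ang(f,(234,247),(319.5,232.5),'L1',.122,.11)
ang(f,(234,247),(319.5,232.5),'L1',.122,.105)
f=imaging.grab_frame('top'); zoom(f,(240,130,385,275),4,'pics/t8.png')
"
```

```text
L1 hub [0.6687 0.0521] model [0.6667 0.0498] len 0.071 0.0708 th 0.39 th(model hub) 0.347
L1 hub [0.6687 0.0521] model [0.6667 0.0498] len 0.0708 0.0705 th 0.421 th(model hub) 0.378
```

View pics/t8.png

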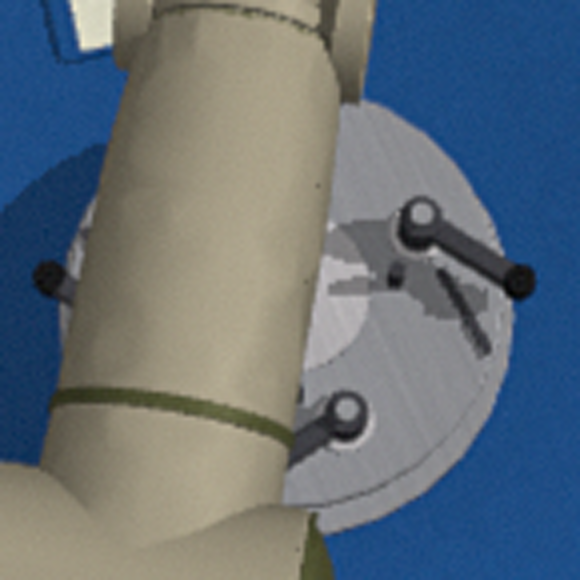

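```bash
python3 -m crank '{"twist":[[0,0,0],[0,0,0],[0,0,0],[0,0,0],[0,0,0],[0,0,0],[0,0,0]],"offset":[[-195,-50,125],[-195,-50,125],[-195,-50,125],[-195,-50,125],[-195,-50,125],[-195,-50,125],[-195,-50,125]],"hand":[-1,-1,-1,-1,-1,-1,-1]}'
python3 -c "
from h import *
f=imaging.grab_frame('wrist');cv2.imwrite('pics/w9.png',f['frame'][:,:,::-1]); print(f['world_from_camera'])
show('L1',[.5,.55],r=66)
"
```

```text
t: 7.38
tool_pos: [0.5354, -0.0355, 0.3241]
eef_rot: [0.95, 0.311, 0.002, 0.001]
contact_force: [1.4, -0.8, 0.5]
width: 0.0006
[[ 0.59209872 -0.76968842 -0.23874429  0.59893808]
 [-0.80585614 -0.56408831 -0.18000072  0.01025522]
 [ 0.00387161  0.29897175 -0.95425411  0.46944286]
 [ 0.          0.          0.          1.        ]]
t 7.43 tcp [536.8 -35.2 322.1] yaw 36.3 j6 0.65 F [ 0.3  0.7 -1. ] w 0.0007
L1 0.5 abs [721.9   8.5] off [185.2  43.7] yaw 36.4 twz 0.002
L1 0.55 abs [719.8   5.8] off [183.  41.] yaw 33.5 twz -0.048
```

View pics/w9.png

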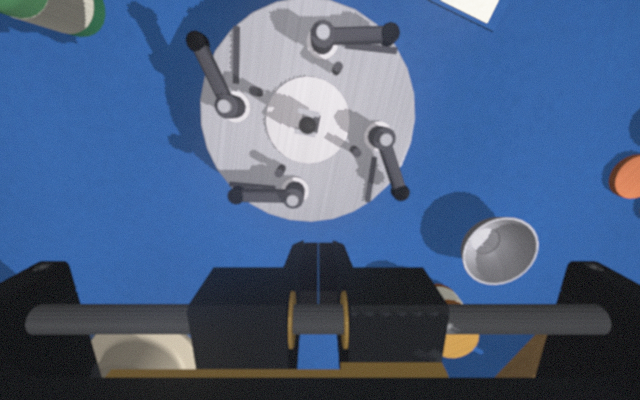

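Good overhead view: whole lid visible at ~(308,110); the ball at (308,124); L1's rib pokes out clockwise of its bar, L3 nearly on its rib.

```bash
python3 -c "
from h import *
f=imaging.grab_frame('wrist')
zoom(f,(185,0,425,225),3,'pics/w9z.png')
q=lambda p:np.round((p-[185,0])*3)
for L in PH:
  print(L,'hub',q(proj(f,[*tgt(L,0,r=0,off=0)[0],.122])),'rib',q(proj(f,[*tgt(L,.6,r=28,off=0)[0],.074])),q(proj(f,[*tgt(L,.6,r=92,off=0)[0],.074])))
  print('   cap', [(t,q(proj(f,[*tgt(L,t,r=73,off=0)[0],.11])).tolist()) for t in (0,.1,.2,.4,.5,.6,.7)])
print('ball',q(proj(f,[*C,.16])))
for a in (-65,115): print(a,[q(proj(f,[*(C+.055*np.sin(np.radians(t))*np.array([np.cos(np.radians(a)),np.sin(np.radians(a))])),.105+.055*np.cos(np.radians(t))])).tolist() for t in (5,14)])
"
```

```text
L1 hub [418. 101.] rib [484. 138.] [641. 156.]
   cap [(0, [600.0, -4.0]), (0.1, [608.0, 18.0]), (0.2, [614.0, 40.0]), (0.4, [619.0, 86.0]), (0.5, [619.0, 109.0]), (0.6, [616.0, 131.0]), (0.7, [612.0, 153.0])]
L2 hub [608. 426.] rib [573. 478.] [552. 613.]
   cap [(0, [674.0, 577.0]), (0.1, [658.0, 584.0]), (0.2, [641.0, 590.0]), (0.4, [607.0, 596.0]), (0.5, [590.0, 597.0]), (0.6, [573.0, 597.0]), (0.7, [556.0, 594.0])]
L3 hub [324. 609.] rib [272. 572.] [134. 559.]
   cap [(0, [182.0, 678.0]), (0.1, [174.0, 664.0]), (0.2, [167.0, 649.0]), (0.4, [157.0, 617.0]), (0.5, [155.0, 601.0]), (0.6, [154.0, 585.0]), (0.7, [156.0, 568.0])]
L4 hub [118. 325.] rib [153. 255.] [155.  82.]
   cap [(0, [15.0, 141.0]), (0.1, [32.0, 131.0]), (0.2, [50.0, 124.0]), (0.4, [88.0, 115.0]), (0.5, [108.0, 113.0]), (0.6, [128.0, 115.0]), (0.7, [149.0, 118.0])]
ball [364. 382.]
-65 [[377.0, 385.0], [402.0, 389.0]]
115 [[350.0, 379.0], [325.0, 374.0]]
```

View pics/w9z.png

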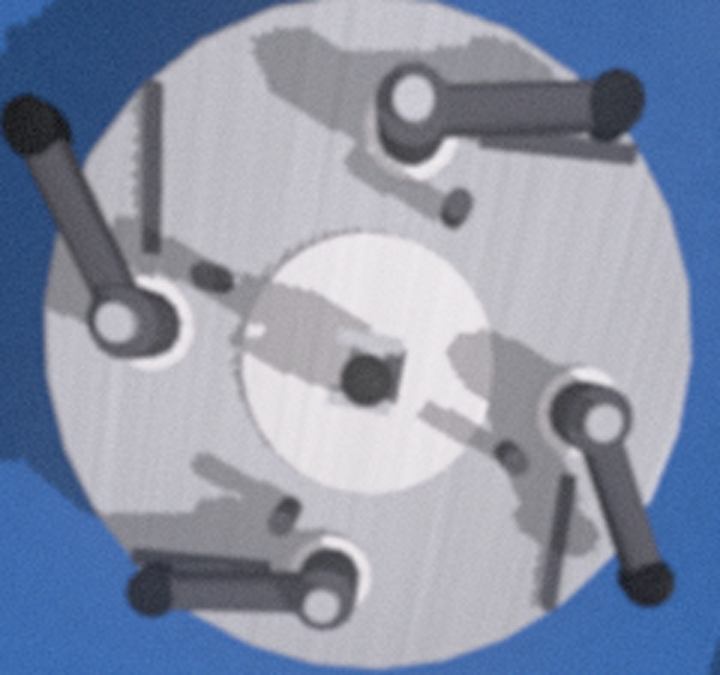

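```bash
python3 -c "
from h import *
show('L1',[.48],r=66,gap=12)
p=[tgt('L1',t,r=66,gap=g)[0]*1000 for t,g in ((.48,12),(.48,0),(.53,0),(.59,0))]
print([np.round(x-p[0],1) for x in p])
"
```

```text
t 7.48 tcp [537.5 -34.9 320.5] yaw 36.3 j6 0.66 F [ 1.2 -0.1 -0.8] w 0.0004
L1 0.48 abs [732.3  17. ] off [194.8  51.8] yaw 37.5 twz 0.021
[array([0., 0.]), array([-9.5, -7.3]), array([-11.6, -10.1]), array([-14.3, -13.2])]
```

```bash
python3 -m crank '{"twist":[[0,0,0],[0,0,0],[0,0,0],[0,0,0],[0,0,0],[0,0,0],[0,0,0],[0,0,0],[0,0,0],[0,0,0]],"offset":[[195,52,-120],[195,52,-120],[195,52,-120],[195,52,-120],[195,52,-120],[195,52,-120],[195,52,-160],[195,52,-200],[195,52,-224],[195,52,-224]],"hand":[-1,-1,-1,-1,-1,-1,-1,-1,-1,-1]}'
python3 -m crank '{"twist":[[0,0,0]],"offset":[[0,0,0]],"hand":[-1]}'
python3 -c "
from h import *
show('L1',[.48],r=66,gap=12)
show('L1',[.48,.54,.59],r=66)
"
```

```text
t: 8.32
tool_pos: [0.7297, 0.0183, 0.0867]
eef_rot: [0.95, 0.312, -0.007, -0.003]
contact_force: [0.4, -0.3, -1.0]
width: 0.0006
t: 8.4
tool_pos: [0.7323, 0.0178, 0.0941]
eef_rot: [0.95, 0.312, -0.002, -0.001]
contact_force: [0.1, 0.3, 1.3]
width: 0.0005
t 8.4 tcp [732.3  17.8  94.1] yaw 36.3 j6 0.8 F [0.1 0.3 1.3] w 0.0005
L1 0.48 abs [732.3  17. ] off [-0.  -0.8] yaw 37.5 twz 0.020
t 8.4 tcp [732.3  17.8  94.1] yaw 36.3 j6 0.8 F [0.1 0.3 1.3] w 0.0005
L1 0.48 abs [722.7   9.7] off [-9.5 -8.1] yaw 37.5 twz 0.020
L1 0.54 abs [720.2   6.4] off [-12.1 -11.4] yaw 34.1 twz -0.040
L1 0.59 abs [718.    3.8] off [-14.3 -14. ] yaw 31.2 twz -0.090
```

```bash
python3 -m crank '{"twist":[[0,0,0],[0,0,0],[0,0,-0.05],[0,0,-0.09],[0,0,-0.09],[0,0,-0.09]],"offset":[[-5,-4,1],[-9.5,-8,1],[-13,-11.5,1],[-15.5,-14,1],[-15.5,-14,1],[-15.5,-14,1]],"hand":[-1,-1,-1,-1,-1,-1]}'
python3 -c "
from h import *
show('L1',[.59],r=66)
show('L2',[.17],r=66,gap=14)
"
```

```text
t: 8.9
tool_pos: [0.7174, 0.0029, 0.0994]
eef_rot: [0.963, 0.269, 0.001, 0.0]
contact_force: [-0.6, 0.3, -1.3]
width: 0.0003
t 8.9 tcp [717.4   2.9  99.4] yaw 31.2 j6 0.87 F [-0.6  0.3 -1.3] w 0.0003
L1 0.59 abs [718.    3.8] off [0.5 0.9] yaw 31.2 twz -0.000
t 8.9 tcp [717.4   2.9  99.4] yaw 31.2 j6 0.87 F [-0.6  0.3 -1.3] w 0.0003
L2 0.17 abs [ 611.1 -150. ] off [-106.4 -152.9] yaw -214.7 twz 1.991
```

```bash
python3 -m crank '{"twist":[[0,0,0],[0,0,0],[0,0,0],[0,0,0.15],[0,0,0.3],[0,0,0.45],[0,0,0.6],[0,0,0.75],[0,0,0.9],[0,0,1.02]],"offset":[[10,6,0],[10,6,30],[10,6,65],[10,6,100],[-20,-15,130],[-50,-30,160],[-90,-50,190],[-125,-60,220],[-142,-63,222],[-142,-63,222]],"hand":[-1,-1,-1,-1,-1,-1,-1,-1,-1,-1]}'
python3 -m crank '{"twist":[[0,0,0]],"offset":[[0,0,0]],"hand":[-1]}'
cat >> h.py <<'E'
def over(name):
    f=imaging.grab_frame('wrist'); cs=[proj(f,[*C,.1])]
    u,v=cs[0]; u0=int(max(0,u-130)); v0=int(max(0,v-115)); box=(u0,v0,min(640,u0+260),min(400,v0+235)); zoom(f,box,3,name)
    q=lambda p:np.round((p-[u0,v0])*3).astype(int).tolist()
    for L in PH:
      print(L,'stud',q(proj(f,[*tgt(L,0,r=0,off=0)[0],.122])),'rib',q(proj(f,[*tgt(L,.6,r=92,off=0)[0],.074])),'cap', [(t,q(proj(f,[*tgt(L,t,r=73,off=0)[0],.11]))) for t in (.1,.2,.5,.6,.7,1.1,1.2)])
    d=np.array([np.cos(np.radians(115)),np.sin(np.radians(115))])
    print('vent',[(t,q(proj(f,[*(C+.055*np.sin(t-.244)*d),.105+.055*np.cos(t-.244)]))) for t in (0,.1,.2,.25,.4,1.3,1.55)])
E
python3 -c "
from h import *
over('pics/w10.png')
show('L2',[.17],r=66,gap=14)
"
```

```text
t: 9.73
tool_pos: [0.5718, -0.0609, 0.3258]
eef_rot: [0.757, 0.654, 0.002, 0.003]
contact_force: [0.8, -0.1, 0.1]
width: 0.0007
t: 9.82
tool_pos: [0.5743, -0.0601, 0.3225]
eef_rot: [0.757, 0.653, 0.001, 0.002]
contact_force: [0.7, 0.5, -0.5]
width: 0.0002
L1 stud [610, 195] rib [707, 390] cap [(0.1, [774, 279]), (0.2, [764, 297]), (0.5, [726, 345]), (0.6, [710, 358]), (0.7, [694, 369]), (1.1, [624, 397]), (1.2, [606, 400])]
L2 stud [521, 551] rib [354, 644] cap [(0.1, [449, 693]), (0.2, [434, 686]), (0.5, [394, 659]), (0.6, [383, 647]), (0.7, [373, 634]), (1.1, [346, 574]), (1.2, [344, 558])]
L3 stud [191, 485] rib [67, 297] cap [(0.1, [23, 410]), (0.2, [29, 393]), (0.5, [56, 347]), (0.6, [69, 334]), (0.7, [83, 323]), (1.1, [150, 293]), (1.2, [169, 290])]
L4 stud [240, 111] rib [441, -30] cap [(0.1, [317, -104]), (0.2, [336, -93]), (0.5, [388, -48]), (0.6, [402, -29]), (0.7, [414, -10]), (1.1, [444, 78]), (1.2, [447, 100])]
vent [(0, [411, 383]), (0.1, [402, 370]), (0.2, [394, 356]), (0.25, [389, 349]), (0.4, [375, 327]), (1.3, [315, 229]), (1.55, [310, 220])]
t 9.87 tcp [575.  -59.9 320.9] yaw 81.2 j6 -0.15 F [-0.7 -0.4 -0.1] w 0.0008
L2 0.17 abs [ 611.1 -150. ] off [ 36.1 -90.2] yaw -214.7 twz 1.118
```

View pics/w10.png

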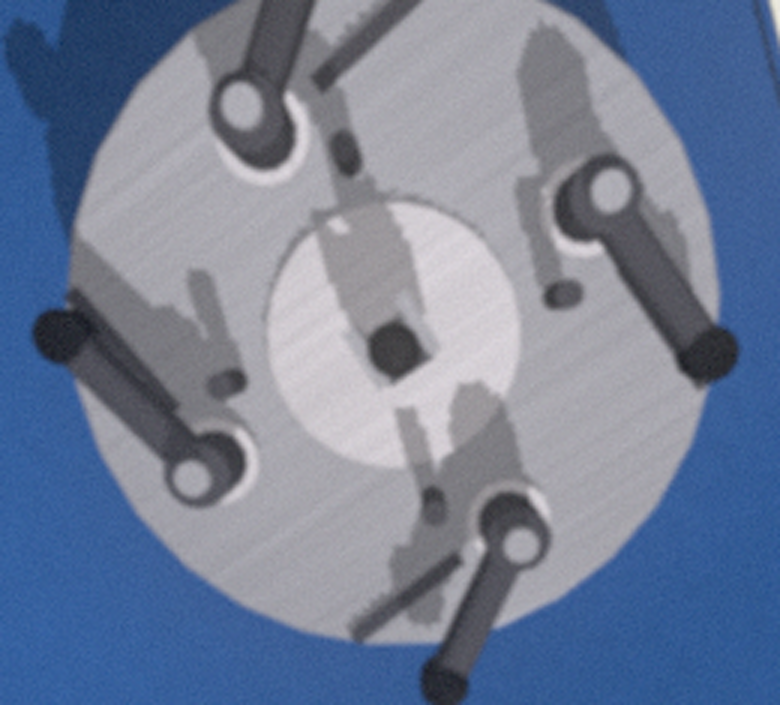

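```bash
python3 -c "
from h import *
show('L3',[.5],r=66,gap=14)
"
```

```text
t 9.87 tcp [575.  -59.9 320.9] yaw 81.2 j6 -0.15 F [-0.7 -0.4 -0.1] w 0.0008
L3 0.5 abs [428.    2.6] off [-147.    62.4] yaw -323.6 twz -0.782
```

```bash
python3 -m crank '{"twist":[[0,0,-0.12],[0,0,-0.24],[0,0,-0.36],[0,0,-0.48],[0,0,-0.6],[0,0,-0.7],[0,0,-0.78],[0,0,-0.78],[0,0,-0.78],[0,0,-0.78]],"offset":[[-30,15,-20],[-60,30,-40],[-90,40,-60],[-120,50,-80],[-147,62,-115],[-147,62,-150],[-147,62,-185],[-147,62,-215],[-147,62,-225],[-147,62,-225]],"hand":[-1,-1,-1,-1,-1,-1,-1,-1,-1,-1]}'
python3 -m crank '{"twist":[[0,0,0]],"offset":[[0,0,0]],"hand":[-1]}'
python3 -c "
from h import *
show('L3',[.5,.55,.6],r=66)
"
```

```text
t: 10.7
tool_pos: [0.4272, 0.0029, 0.0919]
eef_rot: [0.95, 0.313, -0.003, -0.002]
contact_force: [-0.3, 0.2, -0.4]
width: 0.0001
t: 10.78
tool_pos: [0.4286, 0.0025, 0.0943]
eef_rot: [0.95, 0.313, -0.001, -0.0]
contact_force: [0.5, 0.4, 0.2]
width: 0.0003
t 10.78 tcp [428.6   2.5  94.3] yaw 36.5 j6 0.66 F [0.5 0.4 0.2] w 0.0003
L3 0.5 abs [439.3  10.9] off [10.7  8.4] yaw -323.6 twz -0.003
L3 0.55 abs [441.4  13.6] off [12.8 11.1] yaw -326.5 twz -0.053
L3 0.6 abs [443.7  16.2] off [15.1 13.7] yaw -329.4 twz -0.103
```

```bash
python3 -m crank '{"twist":[[0,0,0],[0,0,-0.05],[0,0,-0.1],[0,0,-0.1],[0,0,-0.1],[0,0,-0.1]],"offset":[[6,5,0],[11,9,0],[14.7,13.2,0],[14.7,13.2,0],[14.7,13.2,0],[14.7,13.2,0]],"hand":[-1,-1,-1,-1,-1,-1]}'
python3 -c "
from h import *
f=imaging.grab_frame('wrist');cv2.imwrite('pics/w11.png',f['frame'][:,:,::-1])
show('L3',[.6],r=66)
show('L2',[.17],r=66,gap=14)
"
```

```text
t: 11.28
tool_pos: [0.4433, 0.0156, 0.0951]
eef_rot: [0.964, 0.267, 0.0, 0.0]
contact_force: [0.2, -0.0, -0.1]
width: 0.0003
t 11.33 tcp [443.1  15.5  95. ] yaw 30.9 j6 0.8 F [-0.8  0.3  0.3] w 0.0005
L3 0.6 abs [443.7  16.2] off [0.5 0.6] yaw -329.4 twz -0.005
t 11.33 tcp [443.1  15.5  95. ] yaw 30.9 j6 0.8 F [-0.8  0.3  0.3] w 0.0005
L2 0.17 abs [ 611.1 -150. ] off [ 168.  -165.5] yaw -214.7 twz 1.996
```

View pics/w11.png

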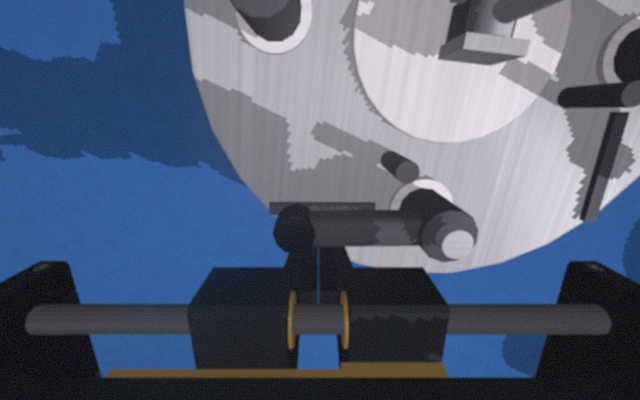

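```bash
python3 -m crank '{"twist":[[0,0,0],[0,0,0],[0,0,0.1],[0,0,0.22],[0,0,0.34],[0,0,0.46],[0,0,0.58],[0,0,0.7],[0,0,0.82],[0,0,0.94]],"offset":[[-10,-6,0],[-10,-6,35],[-10,-6,75],[0,-30,106],[20,-60,106],[45,-90,106],[70,-120,106],[95,-150,106],[120,-165,106],[145,-165,106]],"hand":[-1,-1,-1,-1,-1,-1,-1,-1,-1,-1]}'
python3 -m crank '{"twist":[[0,0,0.12],[0,0,0.24],[0,0,0.36],[0,0,0.48],[0,0,0.6],[0,0,0.72],[0,0,0.84],[0,0,0.96],[0,0,1.06],[0,0,1.06]],"offset":[[20,0,0],[23,0,0],[23,0,0],[23,0,0],[23,0,0],[23,0,0],[23,0,0],[23,0,0],[23,0,0],[23,0,0]],"hand":[-1,-1,-1,-1,-1,-1,-1,-1,-1,-1]}'
python3 -c "
from h import *
f=imaging.grab_frame('wrist');cv2.imwrite('pics/w12.png',f['frame'][:,:,::-1])
show('L2',[.17],r=66,gap=14)
print(proj(f,[*tgt('L2',.17,r=66,gap=14)[0],.095]))
"
```

```text
t: 12.17
tool_pos: [0.5887, -0.1529, 0.2005]
eef_rot: [0.738, 0.675, -0.0, 0.0]
contact_force: [0.4, -0.5, 0.1]
width: 0.0002
t: 13.0
tool_pos: [0.6108, -0.1496, 0.2008]
eef_rot: [0.295, 0.955, 0.0, 0.0]
contact_force: [-0.4, -0.3, -0.5]
width: -0.0001
t 13.05 tcp [ 610.8 -149.6  200.7] yaw 145.4 j6 -1.39 F [ 0.8  0.1 -0.4] w 0.0001
L2 0.17 abs [ 611.1 -150. ] off [ 0.2 -0.4] yaw -214.7 twz -0.002
[317.42990455 199.96594968]
```

View pics/w12.png

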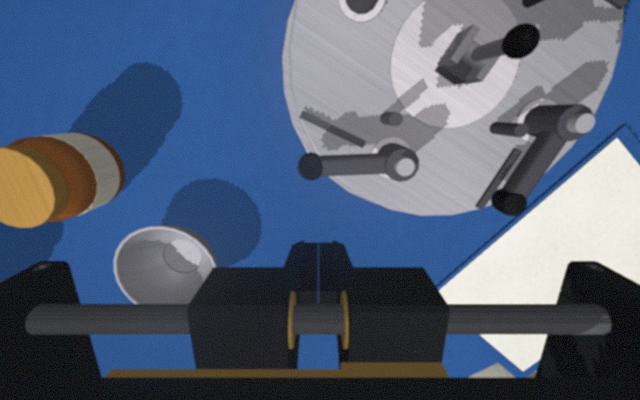

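```bash
python3 -m crank '{"twist":[[0,0,0],[0,0,0],[0,0,0],[0,0,0],[0,0,0]],"offset":[[0,0,-40],[0,0,-80],[0,0,-105],[0,0,-105],[0,0,-105]],"hand":[-1,-1,-1,-1,-1]}'
python3 -c "
from h import *
show('L2',[.17,.25,.35,.45,.52,.59],r=66)
"
```

```text
t: 13.47
tool_pos: [0.6108, -0.1495, 0.0957]
eef_rot: [0.298, 0.955, 0.0, -0.001]
contact_force: [0.2, -0.5, 0.1]
width: 0.0003
t 13.47 tcp [ 610.8 -149.5   95.7] yaw 145.3 j6 -1.39 F [ 0.2 -0.5  0.1] w 0.0003
L2 0.17 abs [ 599.6 -142. ] off [-11.2   7.5] yaw -214.7 twz -0.001
L2 0.25 abs [ 594.4 -140.1] off [-16.4   9.4] yaw -219.3 twz -0.081
L2 0.35 abs [ 588.2 -137.2] off [-22.6  12.3] yaw -225.1 twz -0.181
L2 0.45 abs [ 582.3 -133.6] off [-28.5  15.9] yaw -230.8 twz -0.281
L2 0.52 abs [ 578.4 -130.8] off [-32.4  18.7] yaw -234.8 twz -0.351
L2 0.59 abs [ 574.7 -127.7] off [-36.1  21.8] yaw -238.8 twz -0.421
```

```bash
python3 -m crank '{"twist":[[0,0,0],[0,0,0],[0,0,-0.08],[0,0,-0.13],[0,0,-0.18],[0,0,-0.23],[0,0,-0.28],[0,0,-0.35],[0,0,-0.35],[0,0,-0.35]],"offset":[[-6,4,0],[-11,7.5,0],[-16.5,9.5,0],[-19.5,11,0],[-22.5,12.5,0],[-25.5,14,0],[-28.5,16,0],[-32.4,18.7,0],[-32.4,18.7,0],[-32.4,18.7,0]],"hand":[-1,-1,-1,-1,-1,-1,-1,-1,-1,-1]}'
python3 -c "
from h import *
show('L2',[.55,.59],r=66)
f=imaging.grab_frame('wrist');cv2.imwrite('pics/w13.png',f['frame'][:,:,::-1])
"
```

```text
t: 14.3
tool_pos: [0.5788, -0.1307, 0.0972]
eef_rot: [0.458, 0.889, 0.0, 0.001]
contact_force: [-0.9, -0.2, 0.5]
width: 0.0007
t 14.3 tcp [ 578.8 -130.7   97.2] yaw 125.5 j6 -1.04 F [-0.9 -0.2  0.5] w 0.0007
L2 0.55 abs [ 576.7 -129.5] off [-2.   1.2] yaw -236.5 twz -0.035
L2 0.59 abs [ 574.7 -127.7] off [-4.1  3. ] yaw -238.8 twz -0.075
```

View pics/w13.png

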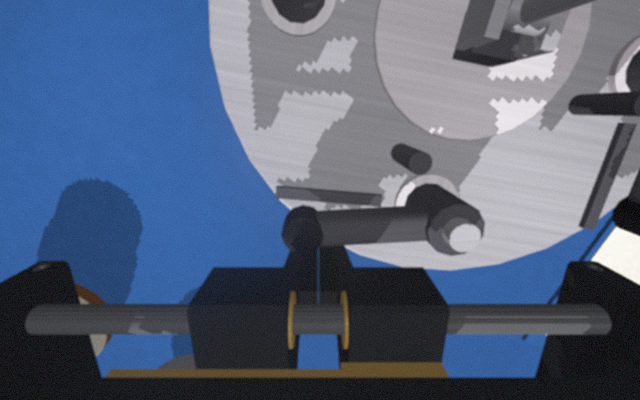

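```bash
python3 -m crank '{"twist":[[0,0,-0.04],[0,0,-0.08],[0,0,-0.08],[0,0,-0.08]],"offset":[[-2.5,1.5,-1],[-4.6,3.2,-2],[-4.6,3.2,-2],[-4.6,3.2,-2]],"hand":[-1,-1,-1,-1]}'
python3 -c "
from h import *
show('L2',[.6],r=66)
f=imaging.grab_frame('wrist');cv2.imwrite('pics/w14.png',f['frame'][:,:,::-1])
"
```

```text
t: 14.68
tool_pos: [0.5743, -0.1276, 0.0942]
eef_rot: [0.493, 0.87, 0.0, 0.0]
contact_force: [0.9, -1.7, 0.4]
width: 0.0002
t 14.68 tcp [ 574.3 -127.6   94.2] yaw 120.9 j6 -0.96 F [ 0.9 -1.7  0.4] w 0.0002
L2 0.6 abs [ 574.1 -127.2] off [-0.1  0.4] yaw -239.4 twz -0.006
```

View pics/w14.png

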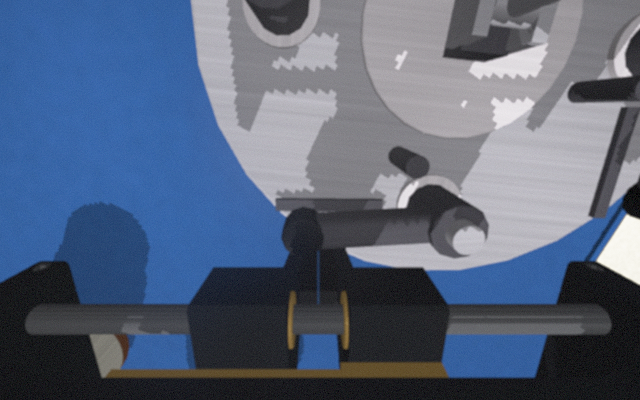

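```bash
python3 -c "
from h import *
f=imaging.grab_frame('wrist')
ang(f,(470,240),(302,230),'L2',.122,.11)
for t in (.5,.55,.6,.65): print(t,proj(f,[*tgt('L2',t,r=73,off=0)[0],.11]),proj(f,[*tgt('L2',t,r=30,off=-8)[0],.11]),proj(f,[*tgt('L2',t,r=60,off=-8)[0],.11]))
print(proj(f,[*tgt('L2',0,r=0,off=0)[0],.122]),proj(f,[*tgt('L2',.6,r=28,off=0)[0],.074]),proj(f,[*tgt('L2',.6,r=92,off=0)[0],.074]))
"
```

```text
L2 hub [ 0.6203 -0.0736] model [ 0.6207 -0.0764] len 0.0742 0.0732 th 0.589 th(model hub) 0.625
0.5 [303.27637634 247.29072862] [391.59490061 224.3353749 ] [328.55292519 229.82971066]
0.55 [302.6448834  240.45179061] [392.46680634 221.3358924 ] [329.0315583  223.93676321]
0.6 [302.38382434 233.49005675] [393.50257521 218.34955373] [329.83623489 217.99243348]
0.65 [302.50265506 226.42009207] [394.70110224 215.38436146] [330.97131007 212.01140212]
[466.73936887 245.3957418 ] [380.78464398 209.5236293 ] [273.46883828 208.9120961 ]
```

```bash
python3 -m crank '{"twist":[[0,0,0],[0,0,0],[0,0,0],[0,0,0]],"offset":[[6,-10,0],[6,-10,35],[6,-10,75],[6,-10,108]],"hand":[-1,-1,-1,-1]}'
python3 -c "
from h import *
show('L4',[.1],r=66,gap=16)
"
```

```text
t: 15.12
tool_pos: [0.5798, -0.1374, 0.2035]
eef_rot: [0.493, 0.87, 0.0, -0.0]
contact_force: [0.7, -0.2, -0.1]
width: 0.0007
t 15.12 tcp [ 579.8 -137.4  203.5] yaw 120.9 j6 -0.97 F [ 0.7 -0.2 -0.1] w 0.0007
L4 0.1 abs [543.2 170.9] off [-36.5 308.4] yaw 149.3 twz 0.495
```

```bash
python3 -m crank '{"twist":[[0,0,0.1],[0,0,0.2],[0,0,0.3],[0,0,0.4],[0,0,0.49],[0,0,0.49],[0,0,0.49],[0,0,0.49],[0,0,0.49],[0,0,0.49]],"offset":[[-4,35,0],[-8,70,0],[-12,105,0],[-17,140,0],[-21,175,0],[-25,210,0],[-29,245,0],[-33,280,0],[-36,308,0],[-36,308,0]],"hand":[-1,-1,-1,-1,-1,-1,-1,-1,-1,-1]}'
python3 -c "
from h import *
f=imaging.grab_frame('wrist');cv2.imwrite('pics/w15.png',f['frame'][:,:,::-1])
show('L4',[.1],r=66,gap=16)
ang(f,(0,0),(0,0),'L4')
print(proj(f,[*tgt('L4',.1,r=66,gap=16)[0],.095]),[proj(f,[*tgt('L4',t,r=73,off=0)[0],.11]) for t in (0,.1,.2)],proj(f,[*tgt('L4',0,r=0,off=0)[0],.122]))
"
```

```text
t: 15.95
tool_pos: [0.5426, 0.1748, 0.2015]
eef_rot: [0.265, 0.964, 0.0, -0.001]
contact_force: [0.2, 0.6, 0.0]
width: 0.0001
t 16.0 tcp [543.2 172.5 201.4] yaw 149.2 j6 -0.93 F [ 0.8 -0.1  0.7] w 0.0005
L4 0.1 abs [543.2 170.9] off [ 0.1 -1.6] yaw 149.3 twz 0.002
L4 hub [0.304  0.0639] model [0.5405 0.0958] len 0.0039 0.2419 th -2.723 th(model hub) -2.15
[314.31913167 202.14443776] [array([321.7746495 , 238.30146794]), array([322.1497048 , 245.81364568]), array([321.70530327, 253.20080576])] [236.49217675 252.07718883]
```

View pics/w15.png

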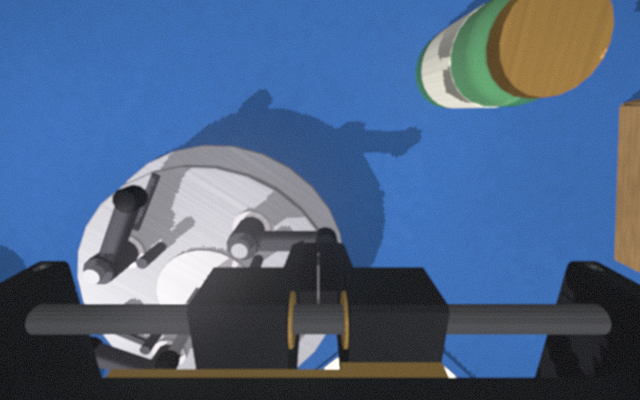

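```bash
python3 -m crank '{"twist":[[0,0,0],[0,0,0],[0,0,0],[0,0,0],[0,0,0]],"offset":[[0,0,-40],[0,0,-80],[0,0,-105],[0,0,-105],[0,0,-105]],"hand":[-1,-1,-1,-1,-1]}'
python3 -c "
from h import *
show('L4',[.05,.1,.2,.3,.4,.5,.6],r=66)
"
```

```text
t: 16.42
tool_pos: [0.5439, 0.1695, 0.0966]
eef_rot: [0.268, 0.963, -0.0, -0.001]
contact_force: [-0.5, 0.2, 0.2]
width: 0.0008
t 16.42 tcp [543.9 169.5  96.6] yaw 148.9 j6 -0.93 F [-0.5  0.2  0.2] w 0.0008
L4 0.05 abs [553.6 163.5] off [ 9.7 -6. ] yaw 152.1 twz 0.057
L4 0.1 abs [557.  162.8] off [13.1 -6.7] yaw 149.3 twz 0.007
L4 0.2 abs [563.6 160.8] off [19.7 -8.7] yaw 143.5 twz -0.093
L4 0.3 abs [570.  158.1] off [ 26.  -11.3] yaw 137.8 twz -0.193
L4 0.4 abs [576.  154.9] off [ 32.1 -14.6] yaw 132.1 twz -0.293
L4 0.5 abs [581.8 151. ] off [ 37.8 -18.4] yaw 126.4 twz -0.393
L4 0.6 abs [587.1 146.6] off [ 43.1 -22.8] yaw 120.6 twz -0.493
```

```bash
python3 -m crank '{"twist":[[0,0,0],[0,0,0],[0,0,-0.09],[0,0,-0.15],[0,0,-0.2],[0,0,-0.25],[0,0,-0.3],[0,0,-0.35],[0,0,-0.4],[0,0,-0.44]],"offset":[[6,-3,0],[12,-6.5,0],[19,-8.5,0],[23,-10,0],[26.5,-11.5,0],[29.5,-13,0],[32.5,-15,0],[35.5,-17,0],[38.5,-19,0],[40.5,-20.5,0]],"hand":[-1,-1,-1,-1,-1,-1,-1,-1,-1,-1]}'
python3 -m crank '{"twist":[[0,0,-0.04],[0,0,-0.04],[0,0,-0.04]],"offset":[[2.2,-1.5,0],[2.2,-1.5,0],[2.2,-1.5,0]],"hand":[-1,-1,-1]}'
python3 -c "
from h import *
show('L4',[.55,.6],r=66)
"
```

```text
t: 17.25
tool_pos: [0.585, 0.1496, 0.0981]
eef_rot: [0.473, 0.881, 0.0, 0.0]
contact_force: [-4.2, 1.5, 1.6]
width: 0.0008
t: 17.5
tool_pos: [0.5875, 0.1482, 0.0979]
eef_rot: [0.489, 0.872, 0.001, 0.001]
contact_force: [-0.4, 0.7, 0.3]
width: 0.0005
t 17.5 tcp [587.5 148.2  97.9] yaw 121.5 j6 -0.5 F [-0.4  0.7  0.3] w 0.0005
L4 0.55 abs [584.5 148.9] off [-3.   0.7] yaw 123.5 twz 0.035
L4 0.6 abs [587.1 146.6] off [-0.4 -1.5] yaw 120.6 twz -0.015
```

```bash
python3 -m crank '{"twist":[[0,0,0],[0,0,0],[0,0,0],[0,0,0],[0,0,0],[0,0,0],[0,0,0],[0,0,0],[0,0,0],[0,0,0]],"offset":[[-6,10,0],[-6,10,35],[-6,10,75],[-2,0,110],[4,-35,140],[10,-70,170],[15,-105,195],[20,-140,220],[24,-175,224],[24,-190,224]],"hand":[-1,-1,-1,-1,-1,-1,-1,-1,-1,-1]}'
python3 -m crank '{"twist":[[0,0,0]],"offset":[[0,0,0]],"hand":[-1]}'
python3 -c "
from h import *
over('pics/w16.png')
show('L2',[.58],r=66,gap=14)
"
```

```text
t: 18.33
tool_pos: [0.6113, -0.0449, 0.3237]
eef_rot: [0.49, 0.872, 0.0, 0.003]
contact_force: [0.4, -0.2, -0.1]
width: 0.0003
t: 18.42
tool_pos: [0.6109, -0.0452, 0.3216]
eef_rot: [0.491, 0.871, -0.0, 0.001]
contact_force: [0.2, 0.4, -0.1]
width: 0.0006
L1 stud [638, 377] rib [590, 572] cap [(0.1, [698, 533]), (0.2, [682, 540]), (0.5, [630, 552]), (0.6, [613, 553]), (0.7, [596, 552]), (1.1, [531, 532]), (1.2, [517, 522])]
L2 stud [365, 587] rib [169, 554] cap [(0.1, [219, 654]), (0.2, [211, 639]), (0.5, [196, 593]), (0.6, [194, 577]), (0.7, [194, 560]), (1.1, [211, 496]), (1.2, [219, 481])]
L3 stud [139, 321] rib [154, 76] cap [(0.1, [39, 136]), (0.2, [56, 127]), (0.5, [113, 111]), (0.6, [133, 110]), (0.7, [153, 111]), (1.1, [230, 138]), (1.2, [248, 150])]
L4 stud [421, 67] rib [647, 101] cap [(0.1, [606, -36]), (0.2, [614, -14]), (0.5, [624, 55]), (0.6, [623, 78]), (0.7, [620, 101]), (1.1, [590, 184]), (1.2, [578, 202])]
vent [(0, [387, 394]), (0.1, [389, 378]), (0.2, [391, 362]), (0.25, [392, 353]), (0.4, [394, 328]), (1.3, [406, 210]), (1.55, [407, 199])]
t 18.47 tcp [610.7 -42.9 321. ] yaw 121.3 j6 -0.81 F [-0.4  0.8  0.3] w 0.0004
L2 0.58 abs [ 582.5 -140.1] off [-28.1 -97.2] yaw -238.2 twz 0.008
```

View pics/w16.png

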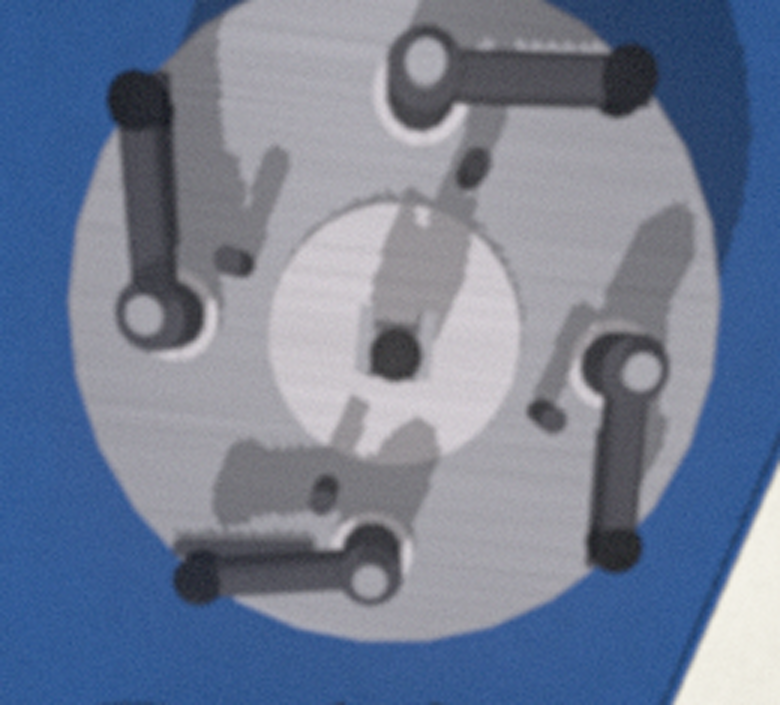

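```bash
python3 -m crank '{"twist":[[0,0,0],[0,0,0],[0,0,0],[0,0,0],[0,0,0],[0,0,0],[0,0,0],[0,0,0],[0,0,0]],"offset":[[-10,-35,-20],[-20,-70,-40],[-28,-97,-60],[-28,-97,-100],[-28,-97,-140],[-28,-97,-180],[-28,-97,-215],[-28,-97,-225],[-28,-97,-225]],"hand":[-1,-1,-1,-1,-1,-1,-1,-1,-1]}'
python3 -m crank '{"twist":[[0,0,0]],"offset":[[0,0,0]],"hand":[-1]}'
python3 -c "
from h import *
show('L2',[.58,.7,.8,.9,1.,1.1,1.2,1.23],r=66)
"
```

```text
t: 19.22
tool_pos: [0.5818, -0.1368, 0.0937]
eef_rot: [0.489, 0.872, -0.0, -0.002]
contact_force: [0.6, -0.1, 0.9]
width: 0.0002
t: 19.3
tool_pos: [0.5835, -0.138, 0.0973]
eef_rot: [0.489, 0.872, 0.0, 0.001]
contact_force: [0.1, -0.7, 0.9]
width: 0.0002
t 19.3 tcp [ 583.5 -138.    97.3] yaw 121.5 j6 -0.98 F [ 0.1 -0.7  0.9] w 0.0002
L2 0.58 abs [ 575.2 -128.2] off [-8.3  9.8] yaw -238.2 twz 0.005
L2 0.7 abs [ 569.3 -122.3] off [-14.2  15.7] yaw -245.1 twz -0.115
L2 0.8 abs [ 565. -117.] off [-18.5  21. ] yaw -250.8 twz -0.215
L2 0.9 abs [ 561.2 -111.2] off [-22.3  26.8] yaw -256.6 twz -0.315
L2 1.0 abs [ 558.  -105.1] off [-25.5  32.9] yaw -262.3 twz -0.415
L2 1.1 abs [555.5 -98.7] off [-28.   39.3] yaw -268.0 twz -0.515
L2 1.2 abs [553.6 -92. ] off [-29.9  45.9] yaw -273.8 twz -0.615
L2 1.23 abs [553.1 -90. ] off [-30.4  48. ] yaw -275.5 twz -0.645
```

```bash
python3 -m crank '{"twist":[[0,0,0],[0,0,-0.04],[0,0,-0.11],[0,0,-0.16],[0,0,-0.21],[0,0,-0.26],[0,0,-0.31],[0,0,-0.36],[0,0,-0.41],[0,0,-0.46]],"offset":[[-5,5,0],[-10,11,0],[-14,15.5,0],[-16.5,18,0],[-18.5,21,0],[-20.5,24,0],[-22.3,26.8,0],[-24,30,0],[-25.5,33,0],[-27,36,0]],"hand":[-1,-1,-1,-1,-1,-1,-1,-1,-1,-1]}'
python3 -c "
from h import *
show('L2',[1.1,1.2,1.23],r=66)
"
```

```text
t: 20.13
tool_pos: [0.5559, -0.103, 0.098]
eef_rot: [0.676, 0.737, 0.0, 0.002]
contact_force: [-2.2, -3.4, 0.8]
width: 0.0002
t 20.13 tcp [ 555.9 -103.    98. ] yaw 94.9 j6 -0.47 F [-2.2 -3.4  0.8] w 0.0002
L2 1.1 abs [555.5 -98.7] off [-0.4  4.3] yaw -268.0 twz -0.052
L2 1.2 abs [553.6 -92. ] off [-2.3 10.9] yaw -273.8 twz -0.152
L2 1.23 abs [553.1 -90. ] off [-2.8 12.9] yaw -275.5 twz -0.182
```

```bash
python3 -m crank '{"twist":[[0,0,-0.05],[0,0,-0.1],[0,0,-0.14],[0,0,-0.16],[0,0,-0.16],[0,0,-0.16]],"offset":[[-0.5,4,-1],[-1.5,7.5,-2],[-2,10.5,-2],[-2.3,12.5,-2],[-2.3,12.5,-2],[-2.3,12.5,-2]],"hand":[-1,-1,-1,-1,-1,-1]}'
python3 -c "
from h import *
show('L2',[1.2,1.23],r=66)
f=imaging.grab_frame('wrist');cv2.imwrite('pics/w17.png',f['frame'][:,:,::-1])
print([np.round(proj(f,[*tgt('L2',t,r=73,off=0)[0],.11])) for t in (1.,1.1,1.2)],proj(f,[*tgt('L2',0,r=0,off=0)[0],.122]))
"
```

```text
t: 20.63
tool_pos: [0.5538, -0.0899, 0.0948]
eef_rot: [0.732, 0.682, 0.001, 0.001]
contact_force: [0.4, 0.4, 0.0]
width: 0.0005
t 20.63 tcp [553.8 -89.9  94.8] yaw 85.9 j6 -0.3 F [0.4 0.4 0. ] w 0.0005
L2 1.2 abs [553.6 -92. ] off [-0.2 -2.1] yaw -273.8 twz 0.005
L2 1.23 abs [553.1 -90. ] off [-0.6 -0.1] yaw -275.5 twz -0.025
[array([304., 265.]), array([302., 252.]), array([301., 239.])] [462.83997945 249.27799745]
```

View pics/w17.png

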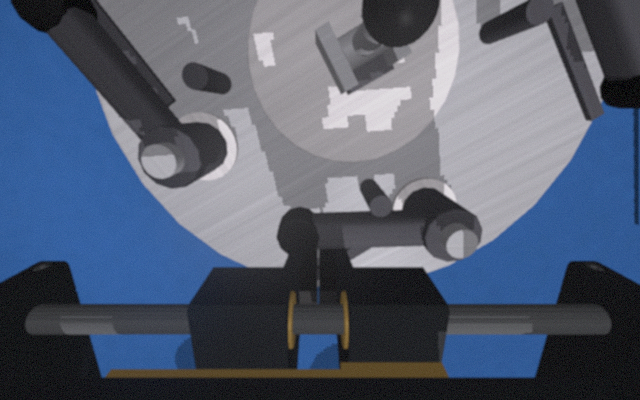

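```bash
python3 -m crank '{"twist":[[0,0,-0.01],[0,0,-0.02],[0,0,-0.02],[0,0,-0.02]],"offset":[[-0.2,2,0],[-0.2,4,0],[-0.2,4,0],[-0.2,4,0]],"hand":[-1,-1,-1,-1]}'
python3 -c "
from h import *
show('L2',[1.2,1.25],r=66)
"
```

```text
t: 21.02
tool_pos: [0.5533, -0.0876, 0.0942]
eef_rot: [0.739, 0.674, -0.001, 0.001]
contact_force: [-1.4, -10.0, 2.8]
width: 0.0002
t 21.02 tcp [553.3 -87.6  94.2] yaw 84.7 j6 -0.27 F [ -1.4 -10.    2.8] w 0.0002
L2 1.2 abs [553.6 -92. ] off [ 0.3 -4.4] yaw -273.8 twz 0.026
L2 1.25 abs [552.9 -88.7] off [-0.4 -1.1] yaw -276.6 twz -0.024
```

```bash
python3 -m crank '{"twist":[[0,0,0],[0,0,0],[0,0,0],[0,0,0]],"offset":[[1,-14,0],[1,-14,35],[1,-14,75],[1,-14,108]],"hand":[-1,-1,-1,-1]}'
python3 -c "
from h import *
show('L4',[.6],r=66,gap=14)
"
```

```text
t: 21.35
tool_pos: [0.5541, -0.1005, 0.2036]
eef_rot: [0.739, 0.674, 0.0, -0.0]
contact_force: [-0.4, -0.4, 0.0]
width: 0.0004
t 21.35 tcp [ 554.1 -100.5  203.6] yaw 84.7 j6 -0.3 F [-0.4 -0.4  0. ] w 0.0004
L4 0.6 abs [579.9 158.7] off [ 25.8 259.2] yaw 120.6 twz 0.627
```

```bash
python3 -m crank '{"twist":[[0,0,0.1],[0,0,0.2],[0,0,0.3],[0,0,0.4],[0,0,0.5],[0,0,0.6],[0,0,0.63],[0,0,0.63],[0,0,0.63],[0,0,0.63]],"offset":[[4,40,0],[8,80,0],[12,120,0],[16,160,0],[21,210,0],[25,245,0],[26,260,0],[26,260,-35],[26,260,-70],[26,260,-107]],"hand":[-1,-1,-1,-1,-1,-1,-1,-1,-1,-1]}'
python3 -m crank '{"twist":[[0,0,0],[0,0,0]],"offset":[[0,0,0],[0,0,0]],"hand":[-1,-1]}'
python3 -c "
from h import *
show('L4',[.6],r=66,gap=14)
show('L4',[.6,.7,.8,.9,1.,1.1,1.2,1.23,1.27],r=66)
"
```

```text
t: 22.18
tool_pos: [0.5803, 0.1602, 0.0936]
eef_rot: [0.494, 0.87, 0.001, 0.0]
contact_force: [0.9, 1.1, -0.4]
width: 0.0005
t: 22.35
tool_pos: [0.5797, 0.1596, 0.094]
eef_rot: [0.494, 0.869, -0.001, -0.001]
contact_force: [0.0, -0.6, 0.2]
width: 0.0007
t 22.35 tcp [579.7 159.6  94. ] yaw 120.8 j6 -0.46 F [ 0.  -0.6  0.2] w 0.0007
L4 0.6 abs [579.9 158.7] off [ 0.2 -1. ] yaw 120.6 twz -0.003
t 22.35 tcp [579.7 159.6  94. ] yaw 120.8 j6 -0.46 F [ 0.  -0.6  0.2] w 0.0007
L4 0.6 abs [587.1 146.6] off [  7.4 -13. ] yaw 120.6 twz -0.003
L4 0.7 abs [591.9 141.7] off [ 12.2 -17.9] yaw 114.9 twz -0.103
L4 0.8 abs [596.2 136.4] off [ 16.5 -23.3] yaw 109.2 twz -0.203
L4 0.9 abs [600.  130.6] off [ 20.3 -29. ] yaw 103.4 twz -0.303
L4 1.0 abs [603.2 124.5] off [ 23.5 -35.2] yaw 97.7 twz -0.403
L4 1.1 abs [605.7 118.1] off [ 26.  -41.6] yaw 92.0 twz -0.503
L4 1.2 abs [607.6 111.4] off [ 27.9 -48.2] yaw 86.2 twz -0.603
L4 1.23 abs [608.1 109.4] off [ 28.4 -50.2] yaw 84.5 twz -0.633
L4 1.27 abs [608.5 106.7] off [ 28.8 -52.9] yaw 82.2 twz -0.673
```

```bash
python3 -m crank '{"twist":[[0,0,0],[0,0,0],[0,0,-0.05],[0,0,-0.1],[0,0,-0.15],[0,0,-0.2],[0,0,-0.25],[0,0,-0.3],[0,0,-0.35],[0,0,-0.4]],"offset":[[4,-7,2],[7.4,-13,2],[10,-15.5,2],[12.2,-18,2],[14.5,-20.5,2],[16.5,-23.3,2],[18.5,-26,2],[20.3,-29,2],[22,-32,2],[23.5,-35,2]],"hand":[-1,-1,-1,-1,-1,-1,-1,-1,-1,-1]}'
python3 -m crank '{"twist":[[0,0,-0.05],[0,0,-0.1],[0,0,-0.15],[0,0,-0.2],[0,0,-0.24],[0,0,-0.27],[0,0,-0.27],[0,0,-0.27]],"offset":[[1.5,-3.5,0],[2.5,-6.5,0],[3.5,-9.5,0],[4.5,-13,0],[5,-16.5,0],[5.2,-18.5,0],[5.2,-18.5,0],[5.2,-18.5,0]],"hand":[-1,-1,-1,-1,-1,-1,-1,-1]}'
python3 -c "
from h import *
show('L4',[1.2,1.27],r=66)
"
```

```text
t: 23.18
tool_pos: [0.6044, 0.1247, 0.099]
eef_rot: [0.658, 0.753, 0.001, 0.0]
contact_force: [-2.2, 3.4, 1.9]
width: 0.0003
t: 23.85
tool_pos: [0.6094, 0.1119, 0.099]
eef_rot: [0.752, 0.659, 0.005, -0.003]
contact_force: [0.1, 31.8, -0.9]
width: 0.0003
t 23.85 tcp [609.4 111.9  99. ] yaw 82.5 j6 0.11 F [ 0.1 31.8 -0.9] w 0.0003
L4 1.2 abs [607.6 111.4] off [-1.8 -0.5] yaw 86.2 twz 0.065
L4 1.27 abs [608.5 106.7] off [-0.9 -5.2] yaw 82.2 twz -0.005
```

```bash
python3 -m crank '{"twist":[[0,0,0],[0,0,0],[0,0,0],[0,0,-0.1],[0,0,-0.2],[0,0,-0.3],[0,0,-0.4],[0,0,-0.47],[0,0,-0.47],[0,0,-0.47]],"offset":[[-1,15,0],[-1,15,35],[-1,15,75],[-10,0,110],[-22,-35,140],[-34,-70,170],[-46,-105,195],[-58,-138,218],[-63,-152,220],[-63,-152,220]],"hand":[-1,-1,-1,-1,-1,-1,-1,-1,-1,-1]}'
python3 -m crank '{"twist":[[0,0,0]],"offset":[[0,0,0]],"hand":[-1]}'
python3 -c "
from h import *
over('pics/w18.png')
show('L1',[.6],r=66,gap=14)
"
```

```text
t: 24.68
tool_pos: [0.5454, -0.0504, 0.3219]
eef_rot: [0.886, 0.463, 0.003, 0.003]
contact_force: [0.5, -0.3, 0.6]
width: 0.0007
t: 24.77
tool_pos: [0.5458, -0.0472, 0.3191]
eef_rot: [0.886, 0.464, 0.002, 0.001]
contact_force: [-0.3, -0.1, -0.3]
width: 0.0004
L1 stud [529, 103] rib [711, 235] cap [(0.1, [727, 96]), (0.2, [725, 118]), (0.5, [708, 183]), (0.6, [699, 203]), (0.7, [688, 222]), (1.1, [632, 283]), (1.2, [615, 294])]
L2 stud [601, 474] rib [486, 633] cap [(0.1, [595, 638]), (0.2, [579, 638]), (0.5, [529, 630]), (0.6, [514, 624]), (0.7, [499, 616]), (1.1, [449, 573]), (1.2, [439, 559])]
L3 stud [274, 558] rib [96, 445] cap [(0.1, [104, 562]), (0.2, [102, 545]), (0.5, [106, 494]), (0.6, [111, 478]), (0.7, [118, 462]), (1.1, [161, 407]), (1.2, [176, 397])]
L4 stud [163, 208] rib [278, -14] cap [(0.1, [140, -15]), (0.2, [161, -16]), (0.5, [224, -2]), (0.6, [244, 7]), (0.7, [263, 18]), (1.1, [326, 80]), (1.2, [337, 100])]
vent [(0, [424, 372]), (0.1, [411, 364]), (0.2, [397, 355]), (0.25, [389, 351]), (0.4, [368, 338]), (1.3, [275, 278]), (1.55, [267, 272])]
t 24.82 tcp [545.9 -46.1 318. ] yaw 55.4 j6 0.3 F [ 0.7  1.3 -0.3] w 0.0004
L1 0.6 abs [729.6  10.4] off [183.7  56.5] yaw 30.6 twz -0.433
```

View pics/w18.png

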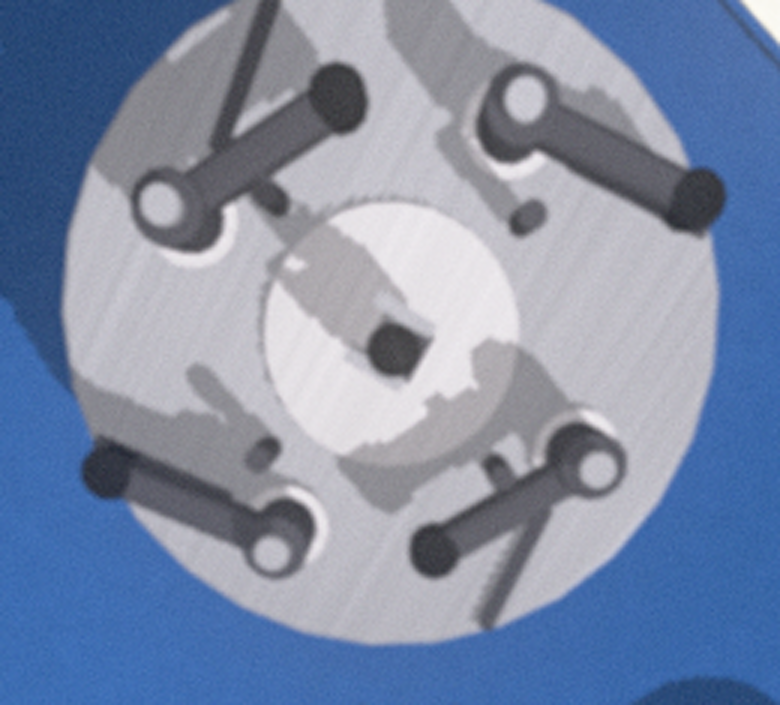

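```bash
python3 -m crank '{"twist":[[0,0,-0.1],[0,0,-0.2],[0,0,-0.3],[0,0,-0.4],[0,0,-0.43],[0,0,-0.43],[0,0,-0.43],[0,0,-0.43],[0,0,-0.43],[0,0,-0.43]],"offset":[[35,11,-20],[70,22,-40],[105,33,-60],[140,45,-80],[175,55,-100],[184,57,-125],[184,57,-160],[184,57,-195],[184,57,-222],[184,57,-222]],"hand":[-1,-1,-1,-1,-1,-1,-1,-1,-1,-1]}'
python3 -m crank '{"twist":[[0,0,0],[0,0,0]],"offset":[[0,0,0],[0,0,0]],"hand":[-1,-1]}'
python3 -c "
from h import *
show('L1',[.6],r=66,gap=14)
show('L1',[.6,.7,.8,.9,1.,1.1,1.2,1.23,1.26],r=66)
"
```

```text
t: 25.65
tool_pos: [0.7271, 0.0132, 0.0874]
eef_rot: [0.964, 0.267, -0.005, -0.002]
contact_force: [-0.5, 0.3, 0.0]
width: 0.0004
t: 25.82
tool_pos: [0.7308, 0.012, 0.0971]
eef_rot: [0.964, 0.267, 0.002, 0.001]
contact_force: [0.6, 0.6, -0.0]
width: 0.0004
t 25.82 tcp [730.8  12.   97.1] yaw 30.9 j6 0.89 F [ 0.6  0.6 -0. ] w 0.0004
L1 0.6 abs [729.6  10.4] off [-1.2 -1.6] yaw 30.6 twz -0.005
t 25.82 tcp [730.8  12.   97.1] yaw 30.9 j6 0.89 F [ 0.6  0.6 -0. ] w 0.0004
L1 0.6 abs [717.5   3.2] off [-13.3  -8.8] yaw 30.6 twz -0.005
L1 0.7 abs [712.6  -1.6] off [-18.2 -13.6] yaw 24.9 twz -0.105
L1 0.8 abs [707.3  -5.9] off [-23.6 -17.9] yaw 19.2 twz -0.205
L1 0.9 abs [701.5  -9.7] off [-29.3 -21.7] yaw 13.4 twz -0.305
L1 1.0 abs [695.4 -12.9] off [-35.4 -24.9] yaw 7.7 twz -0.405
L1 1.1 abs [689.  -15.4] off [-41.8 -27.4] yaw 2.0 twz -0.505
L1 1.2 abs [682.3 -17.3] off [-48.5 -29.3] yaw -3.8 twz -0.605
L1 1.23 abs [680.3 -17.8] off [-50.5 -29.7] yaw -5.5 twz -0.635
L1 1.26 abs [678.3 -18.1] off [-52.5 -30.1] yaw -7.2 twz -0.665
```

```bash
python3 -m crank '{"twist":[[0,0,0],[0,0,0],[0,0,-0.05],[0,0,-0.1],[0,0,-0.15],[0,0,-0.2],[0,0,-0.25],[0,0,-0.3],[0,0,-0.35],[0,0,-0.4]],"offset":[[-7,-5,0],[-13,-9,0],[-16,-11.5,0],[-18.5,-13.6,0],[-21,-16,0],[-23.6,-18,0],[-26.5,-20,0],[-29.3,-21.7,0],[-32.3,-23.3,0],[-35.4,-25,0]],"hand":[-1,-1,-1,-1,-1,-1,-1,-1,-1,-1]}'
python3 -m crank '{"twist":[[0,0,-0.05],[0,0,-0.1],[0,0,-0.15],[0,0,-0.2],[0,0,-0.23],[0,0,-0.24],[0,0,-0.24],[0,0,-0.24]],"offset":[[-3.2,-1.3,0],[-6.4,-2.5,0],[-9.8,-3.5,0],[-13,-4.4,0],[-15.5,-5,0],[-16.5,-5.2,0],[-16.5,-5.2,0],[-16.5,-5.2,0]],"hand":[-1,-1,-1,-1,-1,-1,-1,-1]}'
python3 -c "
from h import *
show('L1',[1.2,1.26],r=66)
"
```

```text
t: 26.65
tool_pos: [0.6959, -0.0134, 0.0978]
eef_rot: [0.998, 0.068, 0.003, 0.0]
contact_force: [2.8, 1.4, -1.0]
width: 0.0006
t: 27.32
tool_pos: [0.6793, -0.0189, 0.0969]
eef_rot: [0.999, -0.05, 0.002, 0.0]
contact_force: [4.3, -1.0, 3.5]
width: 0.0004
t 27.32 tcp [679.3 -18.9  96.9] yaw -5.7 j6 1.47 F [ 4.3 -1.   3.5] w 0.0004
L1 1.2 abs [682.3 -17.3] off [3.  1.5] yaw -3.8 twz 0.035
L1 1.26 abs [678.3 -18.1] off [-1.   0.7] yaw -7.2 twz -0.025
```

```bash
python3 -m crank '{"twist":[[0,0,-0.01],[0,0,-0.02],[0,0,-0.02],[0,0,-0.02]],"offset":[[-2,0,0],[-3.5,0,0],[-3.5,0,0],[-3.5,0,0]],"hand":[-1,-1,-1,-1]}'
python3 -c "
from h import *
show('L1',[1.2,1.26],r=66)
"
```

```text
t: 27.65
tool_pos: [0.6786, -0.0192, 0.0972]
eef_rot: [0.998, -0.06, 0.007, 0.0]
contact_force: [21.0, -0.1, -0.9]
width: 0.0004
t 27.65 tcp [678.6 -19.2  97.2] yaw -6.9 j6 1.49 F [21.  -0.1 -0.9] w 0.0004
L1 1.2 abs [682.3 -17.3] off [3.8 1.8] yaw -3.8 twz 0.055
L1 1.26 abs [678.3 -18.1] off [-0.3  1. ] yaw -7.2 twz -0.005
```

Blocked at 21 N: tight. Retreat and go to L3.

```bash
python3 -m crank '{"twist":[[0,0,0],[0,0,0],[0,0,0],[0,0,0.06],[0,0,0.12]],"offset":[[17,-1,0],[17,-1,30],[17,-1,65],[17,-1,105],[10,0,108]],"hand":[-1,-1,-1,-1,-1]}'
python3 -c "
from h import *
show('L3',[.6],r=66,gap=14)
"
```

```text
t: 28.07
tool_pos: [0.6866, -0.0193, 0.2108]
eef_rot: [1.0, 0.001, 0.005, 0.001]
contact_force: [-0.1, 0.2, 0.6]
width: 0.0004
t 28.07 tcp [686.6 -19.3 210.8] yaw 0.1 j6 1.37 F [-0.1  0.2  0.6] w 0.0004
L3 0.6 abs [431.6   9. ] off [-255.    28.3] yaw -329.4 twz 0.532
```

```bash
python3 -m crank '{"twist":[[0,0,0.1],[0,0,0.2],[0,0,0.3],[0,0,0.4],[0,0,0.5],[0,0,0.53],[0,0,0.53],[0,0,0.53],[0,0,0.53],[0,0,0.53]],"offset":[[-40,4,0],[-80,8,0],[-120,12,0],[-160,16,0],[-200,22,0],[-240,27,0],[-256,27,0],[-256,27,-40],[-256,27,-80],[-256,27,-114]],"hand":[-1,-1,-1,-1,-1,-1,-1,-1,-1,-1]}'
python3 -m crank '{"twist":[[0,0,0],[0,0,0]],"offset":[[0,0,0],[0,0,0]],"hand":[-1,-1]}'
python3 -c "
from h import *
show('L3',[.6],r=66,gap=14)
show('L3',[.6,.7,.8,.9,1.,1.1,1.2,1.23,1.27],r=66)
"
```

```text
t: 28.9
tool_pos: [0.4278, 0.0083, 0.0876]
eef_rot: [0.965, 0.262, 0.0, 0.0]
contact_force: [0.3, -0.3, 0.1]
width: 0.0005
t: 29.07
tool_pos: [0.428, 0.0083, 0.0888]
eef_rot: [0.965, 0.262, -0.001, -0.001]
contact_force: [1.0, -0.0, 0.2]
width: 0.0005
t 29.07 tcp [428.    8.3  88.8] yaw 30.3 j6 0.79 F [ 1.  -0.   0.2] w 0.0005
L3 0.6 abs [431.6   9. ] off [3.6 0.8] yaw -329.4 twz 0.005
t 29.07 tcp [428.    8.3  88.8] yaw 30.3 j6 0.79 F [ 1.  -0.   0.2] w 0.0005
L3 0.6 abs [443.7  16.2] off [15.6  7.9] yaw -329.4 twz 0.005
L3 0.7 abs [448.6  21. ] off [20.5 12.7] yaw -335.1 twz -0.095
L3 0.8 abs [453.9  25.3] off [25.9 17.1] yaw -340.8 twz -0.195
L3 0.9 abs [459.7  29.1] off [31.7 20.8] yaw -346.6 twz -0.295
L3 1.0 abs [465.8  32.3] off [37.8 24. ] yaw -352.3 twz -0.395
L3 1.1 abs [472.2  34.8] off [44.2 26.6] yaw -358.0 twz -0.495
L3 1.2 abs [478.9  36.7] off [50.8 28.4] yaw -363.8 twz -0.595
L3 1.23 abs [480.9  37.2] off [52.8 28.9] yaw -365.5 twz -0.625
L3 1.27 abs [483.6  37.6] off [55.6 29.4] yaw -367.8 twz -0.665
```

```bash
python3 -m crank '{"twist":[[0,0,0],[0,0,0],[0,0,-0.04],[0,0,-0.1],[0,0,-0.15],[0,0,-0.2],[0,0,-0.25],[0,0,-0.3],[0,0,-0.35],[0,0,-0.4]],"offset":[[8,4,3],[15,7.5,5],[18,10.5,5],[20.5,12.7,5],[23,15,5],[26,17,5],[28.8,19,5],[31.7,20.8,5],[34.7,22.5,5],[37.8,24,5]],"hand":[-1,-1,-1,-1,-1,-1,-1,-1,-1,-1]}'
python3 -m crank '{"twist":[[0,0,-0.05],[0,0,-0.1],[0,0,-0.15],[0,0,-0.2],[0,0,-0.23],[0,0,-0.26],[0,0,-0.26],[0,0,-0.26]],"offset":[[3.2,1.3,0],[6.4,2.5,0],[9.8,3.5,0],[13,4.4,0],[15,5,0],[17,5.2,0],[17,5.2,0],[17,5.2,0]],"hand":[-1,-1,-1,-1,-1,-1,-1,-1]}'
python3 -c "
from h import *
show('L3',[1.2,1.26],r=66)
"
```

```text
t: 29.9
tool_pos: [0.467, 0.032, 0.0957]
eef_rot: [0.998, 0.064, 0.001, 0.001]
contact_force: [-3.3, -3.8, 0.9]
width: 0.0001
t: 30.57
tool_pos: [0.479, 0.0372, 0.0953]
eef_rot: [0.998, -0.064, -0.006, 0.001]
contact_force: [-31.2, -7.9, 20.7]
width: 0.0004
t 30.57 tcp [479.   37.2  95.3] yaw -7.4 j6 1.54 F [-31.2  -7.9  20.7] w 0.0004
L3 1.2 abs [478.9  36.7] off [-0.2 -0.5] yaw -363.8 twz 0.063
L3 1.26 abs [482.9  37.5] off [3.9 0.3] yaw -367.2 twz 0.003
```

```bash
python3 -m crank '{"twist":[[0,0,0],[0,0,0],[0,0,0],[0,0,0],[0,0,0],[0,0,0],[0,0,0],[0,0,0],[0,0,0]],"offset":[[-17,1,0],[-17,1,35],[-17,1,75],[-17,1,110],[-5,-8,140],[15,-15,175],[30,-20,205],[38,-22,224],[38,-22,224]],"hand":[-1,-1,-1,-1,-1,-1,-1,-1,-1]}'
python3 -m crank '{"twist":[[0,0,0]],"offset":[[0,0,0]],"hand":[-1]}'
python3 -c "
from h import *
over('pics/w19.png')
show('L1',[.6],r=66,gap=14)
"
```

```text
t: 31.32
tool_pos: [0.5231, 0.015, 0.3238]
eef_rot: [0.998, -0.066, 0.005, 0.001]
contact_force: [-0.8, 0.2, 0.4]
width: 0.0004
t: 31.4
tool_pos: [0.5213, 0.0156, 0.3195]
eef_rot: [0.998, -0.065, 0.002, 0.0]
contact_force: [-0.1, -0.2, -0.4]
width: 0.0006
L1 stud [247, 115] rib [448, -24] cap [(0.1, [327, -95]), (0.2, [346, -84]), (0.5, [396, -39]), (0.6, [410, -21]), (0.7, [422, -1]), (1.1, [450, 85]), (1.2, [452, 107])]
L2 stud [613, 205] rib [705, 394] cap [(0.1, [775, 289]), (0.2, [764, 307]), (0.5, [725, 353]), (0.6, [710, 365]), (0.7, [693, 376]), (1.1, [623, 402]), (1.2, [605, 404])]
L3 stud [518, 553] rib [348, 639] cap [(0.1, [443, 691]), (0.2, [428, 684]), (0.5, [389, 656]), (0.6, [378, 645]), (0.7, [368, 632]), (1.1, [343, 572]), (1.2, [341, 556])]
L4 stud [190, 482] rib [70, 291] cap [(0.1, [24, 405]), (0.2, [30, 388]), (0.5, [58, 343]), (0.6, [71, 331]), (0.7, [85, 320]), (1.1, [153, 292]), (1.2, [172, 289])]
vent [(0, [424, 334]), (0.1, [411, 343]), (0.2, [397, 352]), (0.25, [390, 357]), (0.4, [370, 370]), (1.3, [285, 421]), (1.55, [278, 424])]
t 31.45 tcp [520.8  15.7 318.2] yaw -7.5 j6 1.51 F [-0.6 -0.  -0.3] w 0.0008
L1 0.6 abs [729.6  10.4] off [208.8  -5.3] yaw 30.6 twz 0.665
```

View pics/w19.png

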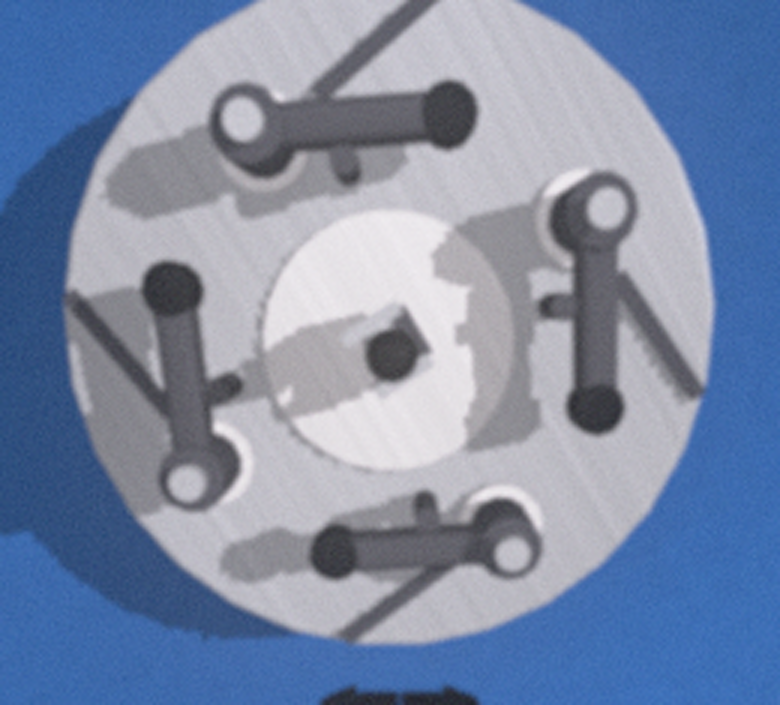

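```bash
python3 -m crank '{"twist":[[0,0,0.11],[0,0,0.22],[0,0,0.33],[0,0,0.44],[0,0,0.55],[0,0,0.57],[0,0,0.57],[0,0,0.57],[0,0,0.57]],"offset":[[20,-12,-20],[40,-24,-40],[60,-36,-60],[79,-47,-80],[79,-47,-110],[79,-47,-145],[79,-47,-178],[79,-47,-178],[79,-47,-178]],"hand":[-1,-1,-1,-1,-1,-1,-1,-1,-1]}'
python3 -c "
from h import *
s,y=cur(); d=np.array([-.4226,.9063]); r=(s['tool_pos'][:2]-C)*1000; print(s['t'],s['tool_pos'],y,'s',r@d,'lat',r@[d[1],-d[0]],s['contact_force'])
f=imaging.grab_frame('wrist');cv2.imwrite('pics/w20.png',f['frame'][:,:,::-1])
"
```

```text
t: 32.2
tool_pos: [0.5992, -0.0312, 0.1391]
eef_rot: [0.976, 0.218, -0.002, -0.001]
contact_force: [0.5, 0.7, 1.4]
width: 0.0005
32.2 [ 0.59924101 -0.03116289  0.13908015] 25.149782011421735 s -44.91173385669214 lat -0.3743087474748125 [0.47998459 0.65099641 1.39428274]
```

View pics/w20.png

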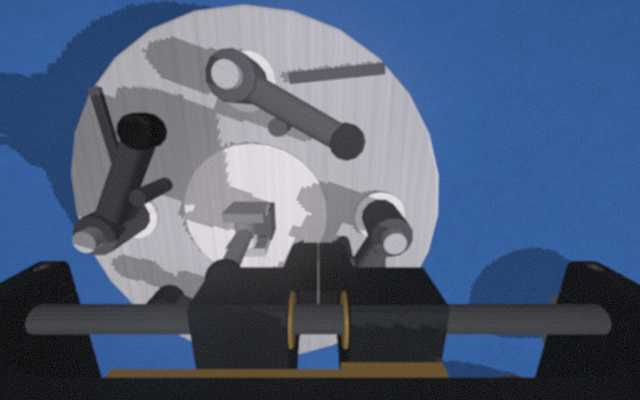

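```bash
python3 -m crank '{"twist":[[0,0,0],[0,0,0],[0,0,0],[0,0,0],[0,0,0],[0,0,0],[0,0,0],[0,0,0],[0,0,0],[0,0,0]],"offset":[[-3,6,0],[-6,12,0],[-8.5,18,0],[-11,24,0],[-13.5,29,0],[-16,34,0],[-18,39,0],[-20,43,0],[-21.5,46,0],[-21.5,46,0]],"hand":[-1,-1,-1,-1,-1,-1,-1,-1,-1,-1]}'
python3 -c "
from h import *
s,y=cur(); d=np.array([-.4226,.9063]); r=(s['tool_pos'][:2]-C)*1000; print(s['t'],s['tool_pos'],y,'s',r@d,'lat',r@[d[1],-d[0]],s['contact_force'])
f=imaging.grab_frame('wrist');cv2.imwrite('pics/w21.png',f['frame'][:,:,::-1])
"
```

```text
t: 33.08
tool_pos: [0.5784, 0.015, 0.1396]
eef_rot: [0.976, 0.218, -0.0, -0.0]
contact_force: [-0.3, 0.4, 1.0]
width: 0.0005
33.0833 [0.57841039 0.01498156 0.13959729] 25.167034601508657 s 5.7120111578487665 lat 0.24754365080462837 [-0.33185208  0.41281866  0.96802105]
```

View pics/w21.png

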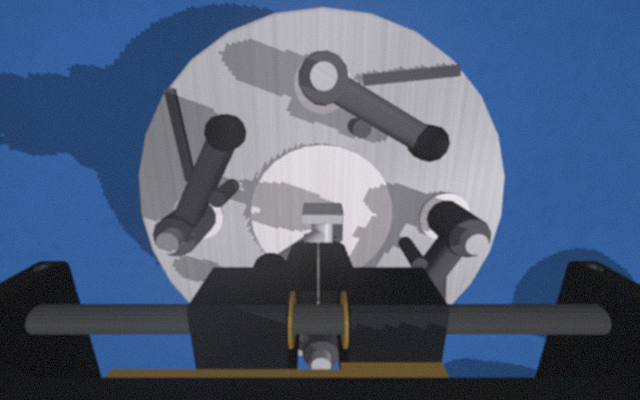

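```bash
python3 -m crank '{"twist":[[0,0,0],[0,0,0],[0,0,0],[0,0,0],[0,0,0]],"offset":[[-2,4.5,0],[-4,9,-1],[-6,13,-2],[-8,17,-2],[-8,17,-2]],"hand":[-1,-1,-1,-1,-1]}'
python3 -m crank '{"twist":[[0,0,0],[0,0,0],[0,0,0]],"offset":[[5,-10,0],[5,-10,30],[5,-10,50]],"hand":[-1,-1,-1]}'
python3 -c "
from h import *
s,y=cur(); d=np.array([-.4226,.9063]); r=(s['tool_pos'][:2]-C)*1000; print(s['t'],s['tool_pos'],y,'s',r@d,'lat',r@[d[1],-d[0]],s['contact_force'])
f=imaging.grab_frame('wrist');cv2.imwrite('pics/w22.png',f['frame'][:,:,::-1])
print([(t,np.round(proj(f,[*(C+.055*np.sin(t-.244)*d),.105+.055*np.cos(t-.244)]))) for t in (.8,1,1.2,1.4,1.55)])
"
```

```text
t: 33.55
tool_pos: [0.5703, 0.0322, 0.1375]
eef_rot: [0.976, 0.218, -0.0, -0.0]
contact_force: [1.3, -0.5, 0.4]
width: 0.0005
t: 33.8
tool_pos: [0.5761, 0.0205, 0.1888]
eef_rot: [0.976, 0.217, -0.0, -0.0]
contact_force: [0.2, 0.1, 0.9]
width: 0.0004
33.8 [0.57609273 0.02046794 0.18878408] 25.099684422074386 s 11.663753238175227 lat 0.4655956418838455 [0.15610718 0.09326269 0.8955863 ]
[(0.8, array([290., 233.])), (1, array([279., 229.])), (1.2, array([270., 225.])), (1.4, array([265., 220.])), (1.55, array([263., 216.]))]
```

View pics/w22.png

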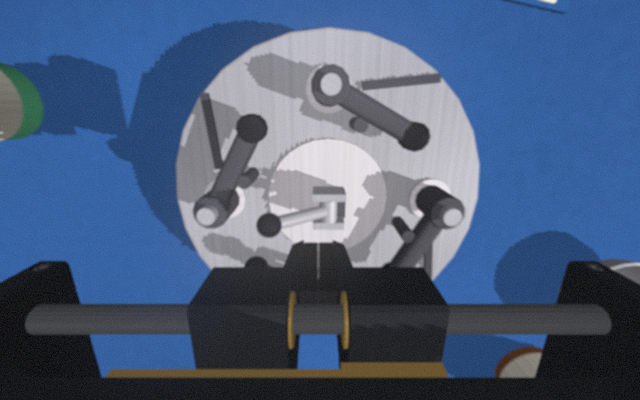

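```bash
python3 -m crank '{"twist":[[0,0,0],[0,0,0],[0,0,0],[0,0,0],[0,0,0],[0,0,0],[0,0,0],[0,0,0],[0,0,0],[0,0,0]],"offset":[[-8,17,-5],[-16,35,-10],[-16,35,-25],[-16,35,-35],[-16,35,-42],[-16,35,-48],[-16,35,-54],[-16,35,-60],[-16,35,-63],[-16,35,-63]],"hand":[-1,-1,-1,-1,-1,-1,-1,-1,-1,-1]}'
python3 -c "
from h import *
s,y=cur(); d=np.array([-.4226,.9063]); r=(s['tool_pos'][:2]-C)*1000; print(s['t'],s['tool_pos'],y,'s',r@d,'lat',r@[d[1],-d[0]],s['contact_force'])
"
```

```text
t: 34.68
tool_pos: [0.5605, 0.0562, 0.1274]
eef_rot: [0.976, 0.218, 0.001, 0.001]
contact_force: [-8.5, 1.0, 23.0]
width: 0.0006
34.6833 [0.56050384 0.05615152 0.12739494] 25.14313684138549 s 50.59164851094022 lat 1.4172673007099272 [-8.54932625  1.03566934 23.02769415]
```

```bash
python3 -m crank '{"twist":[[0,0,0],[0,0,0],[0,0,0],[0,0,0],[0,0,0],[0,0,0],[0,0,0],[0,0,0]],"offset":[[0,0,35],[0,0,70],[-10,-20,105],[-20,-40,140],[-34,-60,175],[-34,-72,193],[-34,-72,193],[-34,-72,193]],"hand":[-1,-1,-1,-1,-1,-1,-1,-1]}'
python3 -c "
from h import *
over('pics/w23.png')
f=imaging.grab_frame('wrist');cv2.imwrite('pics/w23f.png',f['frame'][:,:,::-1])
"
```

```text
t: 35.35
tool_pos: [0.526, -0.0163, 0.3177]
eef_rot: [0.976, 0.217, 0.001, 0.0]
contact_force: [0.2, 0.1, -1.0]
width: 0.0007
L1 stud [391, 66] rib [624, 72] cap [(0.1, [567, -60]), (0.2, [577, -39]), (0.5, [594, 29]), (0.6, [596, 53]), (0.7, [596, 76]), (1.1, [574, 163]), (1.2, [565, 182])]
L2 stud [643, 351] rib [617, 551] cap [(0.1, [723, 502]), (0.2, [707, 511]), (0.5, [655, 528]), (0.6, [638, 531]), (0.7, [620, 531]), (1.1, [552, 518]), (1.2, [537, 510])]
L3 stud [391, 590] rib [194, 576] cap [(0.1, [253, 671]), (0.2, [243, 658]), (0.5, [223, 613]), (0.6, [220, 597]), (0.7, [218, 581]), (1.1, [228, 515]), (1.2, [235, 500])]
L4 stud [139, 350] rib [130, 106] cap [(0.1, [22, 180]), (0.2, [38, 169]), (0.5, [91, 146]), (0.6, [111, 143]), (0.7, [131, 142]), (1.1, [210, 160]), (1.2, [228, 169])]
vent [(0, [430, 357]), (0.1, [414, 357]), (0.2, [398, 357]), (0.25, [390, 357]), (0.4, [365, 357]), (1.3, [260, 352]), (1.55, [251, 350])]
```

View pics/w23.png

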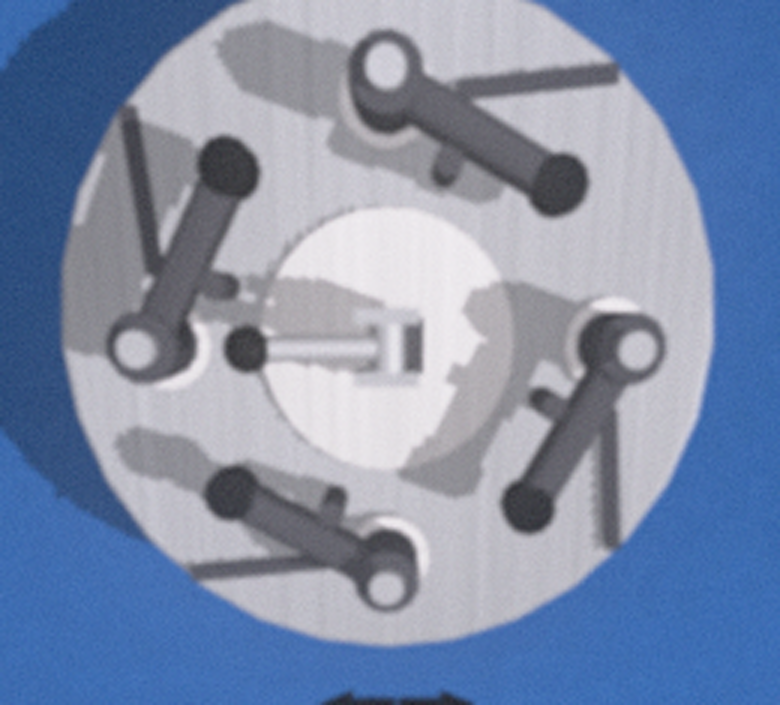

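```bash
python3 -c "
from h import *
s,y=cur(); print(s['t'],s['contact_force'],abs(s['joint_velocities']).max())
f=imaging.grab_frame('top')
for n,z in [('jar_tall',.15),('jar_squat',.095),('lid_bowl',.05)]:
    r=spotter.cut_out('top',n)[0]; print(n,r['p'],np.round(r['uv'],1),np.round(ray(f,r['uv'],z),3))
job.close_job()
"
```

```text
35.45 [-0.33610857  0.84466926 -0.70791281] 0.008719459815177856
jar_tall 0.61 [176.8 225.5] [0.499 0.334 0.15 ]
jar_squat 0.66 [452.1 254.5] [ 0.445 -0.346  0.095]
lid_bowl 0.73 [449.4 195.1] [ 0.609 -0.357  0.05 ]
the job is handed in; nothing more can be done
```

The steriliser lid is clamped in two crisscross passes and the vent lever is shut. I handed the job in at about 35.5 s, well inside the 72 s limit.

- **First pass:** I brought the far lever and the near one opposite it to their ribs. Each was left slightly short on its first push and needed a second nudge, both done before I touched the other pair. I then brought the right and left levers to their ribs. The camera above the lid put all four at 0.57 to 0.63 rad.
- **Second pass:** I pushed the right and left levers fully to their stops, then the far and near pair. Each lever was blocked at 10 to 32 N against its stop, and the last pictures show all four at about 1.2 rad.
- **Vent:** It started almost upright, so I judged its shut direction from a lean of about 3° that showed in every overhead view. It moved freely that way well past 14°, the most it could have tipped if I had been wrong. I pressed the ball down against its end stop with about 23 N. The ball's position in the picture and the fingertip height of 127 mm both fit 1.55 rad.

**Checks that disagreed:**
- One close-up view of the far lever read 0.37 to 0.42 rad when the overhead view showed 0.48, so I relied on the overhead view.
- The jars and bowl read 5 to 8 mm from their first positions. I put that down to noise in the detection, because the arm never came near them.

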